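# Dock the sharpening kit before the grinder runs

## Robot

A 6-joint arm with a two-finger parallel gripper is mounted at the origin on a cart in front of the work surface, level with it; the furniture and walls round the work are solid. World frame = base frame: x ahead of the robot, y to its left, z up, the work surface at z = 0. Lengths are in m, angles in degrees, forces in N, time in s.
With the tool pointing down it reaches from about 0.3 to 0.95 m from the base axis. Payload 3.1 kg.
Tool frame: the origin (TCP) lies midway between the tips of the shut fingers; the grasp point (between the pads) lies 19 mm behind it; z points along the fingers, x is the direction in which the jaws open and shut, and the axes are right-handed (so a half turn about z gives the same grasp; the last joint's range is limited). The gripper opens to 85 mm and grips with 20 to 120 N. Pads are 22 mm wide; open, the fingers measure 114 mm over their backs; the gripper's body (76 mm by 85 mm) begins 54 mm behind the grasp point. The pads swing forward as they close: fully open they stand 13 mm farther back than shut.
Start: joints at [70.548, 17.653, 93.61, -0, 68.738, -3.994], TCP at [0.167, 0.602, 0.231] pointing down, gripper open.
Joint ranges: [-175.34, 175.34], [-45.06, 112.39], [2.9, 150.54], [-68.45, 248.45], [3.09, 151.38], [-168.51, 168.51]. Speed limits (degrees/s): [159.86, 159.86, 180, 180, 180, 180].

## Interface

Orientations are given as [roll, pitch, yaw] about the fixed x, y, z axes, in that order (R = Rz(yaw) Ry(pitch) Rx(roll)).
In Python, from rig import state, snapshot, camera_params, sign_off gives the robot as it stands. The module is installed in compiled form; this text tells all that it offers.
- The arm moves only by the shell command python3 -m handwheel 'ROWS' [FORCE]. ROWS is JSON, a list of rows, each an object with "dp": the shift along the tool's x, y, z in m, a list of three; "delta_rot": the turn, a rotation vector about the tool's x, y, z in rad, a list of three; "claw": the finger opening in m, from 0 to 0.0854. A call has 1 to 8 rows; each row is the pose to reach, as a shift and turn from the pose commanded when the call began, along the tool's axes at that moment; what a row does not reach only later rows make up. A row lasts 1/8 s, in which the tool goes at most 62.5 mm and 10.7 degrees, less where a joint would pass 70% of its speed; a pose out of reach is approached as far as the arm can. A call with a gripper value outside its range is refused whole. The fingers move at their own pace and stop on an object; FORCE is the grip in N (left out, the last holds). Time passes only in rows, so rows that repeat a pose let the fingers close. It gives the time, the measured TCP pose, the force and the opening at its end, in the units of the state.
- state(): the state, without advancing time (a new reading comes with each control period).
- snapshot(name): name is "side" or "top"; returns the picture (384x512x3 uint8, blue, green, red); there is no depth.
- camera_params(name): a dict with "vertical_fov" (degrees; the focal length in pixels is half the picture's height over the tangent of half this angle, whatever the lens; pixels are square), "cx", "cy" (the principal point, pixels), "R" (3x3) and "t" (3): a world point X has camera coordinates R X + t. Camera axes: x right, y down, z forward; pixel columns grow to the right and rows downward; lengths in m; the calibration is good to about 2 mm. A picture is of the moment at which its call begins. camera_params takes no time and is no camera call.
- sign_off(): hands the job in, once; it reports no verdict.
The state is a dict: "time": time; "qpos": joint angles; "dq": joint speeds; "joint_efforts": joint torques, N m; "position": TCP position; "ee_rot": TCP orientation; "force": force on the tool from outside, world axes, zero at the start; "wrist_torque": the same for the moment, N m; "gripper_width": opening from 0.0 (shut) to 1.0 (fully open).
Only numpy, scipy, OpenCV 4.12 (cv2) and the standard library are available. Lean on these libraries where they do the work, as an engineer would, in place of code of your own. Each camera call takes 0.05 s, during which the arm holds its last target.

## Task

The grinder is about to be started and its shaking walks loose things off the bench: put the oil dropper bottle, the amber jar, the flat tin and the angle gauge each into the wooden block behind the grinder whose recess matches it in shape and size, fully down and upright. Keep the bottle and the jar upright all the way, and leave the shears lying where they are.

Things in the scene. Friction and masses are not known exactly. Their poses are not given: they have to be found in the camera images.
- oil_bottle: White plastic oil dropper bottle, a slim bottle with a red tip, standing loose on the bench left of the grinder: round body 31 mm in diameter up to 53 mm, narrowing to an 18 mm neck, 89 mm tall in all, about 30 g. Origin at the centre of its underside, z up.
- paste_jar: Small amber glass jar with a light screw cap, standing loose on the bench left of the grinder: round body 45 mm in diameter up to 74 mm, cap 37 mm in diameter up to 92 mm, about 150 g. Origin at the centre of its underside, z up.
- powder_tin: Flat round tin with a press lid and a square paper label on top that stands out to 70 mm, standing loose on the bench left of the grinder: 64 mm in diameter, 27 mm high, about 90 g. Origin at the centre of its underside, z up.
- angle_cube: Dark digital angle gauge with a small display, standing loose on the bench left of the grinder: 30 mm thick (along its x), 55 mm wide (along its y), 55 mm high, about 70 g. Origin at the centre of its underside, z up.
- bottle_block: The holder for the oil bottle: fixed wooden block 88 x 88 x 36 mm, one of four in a row (97 mm apart along their y) behind the grinder (0.29 m high) and its tilted spark board (0.16 m high); round well 37 mm in diameter, 20 mm deep (the smallest of the round ones). Origin at the centre of the block's underside, 12 mm above the bench, z up; top 36 mm above the origin. 5 mm lead-in chamfer.
- jar_block: The holder for the jar: fixed wooden block 88 x 88 x 36 mm, one of four in a row (97 mm apart along their y) behind the grinder (0.29 m high) and its tilted spark board (0.16 m high); round well 51 mm in diameter, 30 mm deep (the middle one of the round ones). Origin at the centre of the block's underside, 12 mm above the bench, z up; top 36 mm above the origin. 5 mm lead-in chamfer.
- tin_block: The holder for the tin: fixed wooden block 88 x 88 x 36 mm, one of four in a row (97 mm apart along their y) behind the grinder (0.29 m high) and its tilted spark board (0.16 m high); round recess 70 mm in diameter, 7 mm deep (the largest of the round ones). Origin at the centre of the block's underside, 12 mm above the bench, z up; top 36 mm above the origin. 5 mm lead-in chamfer.
- cube_block: The holder for the angle gauge: fixed wooden block 88 x 88 x 36 mm, one of four in a row (97 mm apart along their y) behind the grinder (0.29 m high) and its tilted spark board (0.16 m high); rectangular recess 36 mm (along x) by 62 mm (along y), 12 mm deep. Origin at the centre of the block's underside, 12 mm above the bench, z up; top 36 mm above the origin. 5 mm lead-in chamfer.
- shears: Bronzed old shears, 196 x 82 mm, 8 mm thick, lying flat near the bench's left front edge; a customer's, not to be disturbed. Origin at the middle of its length on its underside, x towards the blade tips.
Mind the look-alikes: they are no part of the job. Leave any red or turquoise look-alike of the powder_tin alone.

How it is judged:
By the outcome, as a careful person would: the job done as asked, in the order asked, and still so for the second after the job is handed in, with the robot touching nothing.
It also fails if it takes over 128 s, if anything falls off the work surface, if the arm or the gripper's body presses on something with over 40 N, if the wrist force passes 120 N, or if a joint passes its speed limit or range.

## Working session

There is one attempt and no reset: what is moved stays moved. The work goes in short steps, Python scripts to look and compute and a shell command to move; the robot and the scene stay as the last step left them, time stands still between calls to the robot, and variables do not carry over. Pictures are saved under pics/ and viewed, and the job is handed in when it is done.

```bash
mkdir -p pics; ls
python3 - <<'E'
from rig import state, snapshot, camera_params
import cv2
for n in ("side","top"):
    im=snapshot(n); cv2.imwrite(f"pics/{n}0.png",im)
    print(n,camera_params(n))
print(state())
E
```

```text
pics
side {'vertical_fov': 47.132469123218954, 'cx': 255.32412565599623, 'cy': 190.55399575659433, 'R': array([[-0.99827942, -0.05817342,  0.00735196],
       [-0.03753346,  0.53763405, -0.84234249],
       [ 0.04504928, -0.84116911, -0.53889246]]), 't': array([ 0.48009688, -0.02188431,  1.22295676])}
top {'vertical_fov': 50.063320485124834, 'cx': 248.37735346998412, 'cy': 194.14167774354044, 'R': array([[ 0.00771326, -0.9997515 ,  0.02091529],
       [-0.99396853, -0.00995344, -0.10921305],
       [ 0.10939408, -0.01994675, -0.9937983 ]]), 't': array([0.12399175, 0.47516302, 1.19927304])}
{'time': 0.1, 'qpos': array([ 7.05493721e+01,  1.77002967e+01,  9.36806861e+01, -3.38312108e-03,
        6.87370577e+01, -3.99333877e+00]), 'dq': array([-0.0084015 , -0.17697101, -0.16695117, -0.06681556,  0.10378918,
        0.02661971]), 'joint_efforts': array([-8.61647040e-04, -4.16401827e+01, -2.77648419e+01, -1.65039796e-04,
        3.90880101e-03,  1.04895442e-06]), 'position': array([0.16637244, 0.60169141, 0.23016623]), 'ee_rot': array([-1.79994922e+02,  1.17973445e-01,  7.45439462e+01]), 'force': array([-0.56321592,  0.08854121, -0.17150128]), 'wrist_torque': array([ 0.06097006,  0.03906989, -0.05497392]), 'gripper_width': 0.9977016056033307}
```

View pics/side0.png

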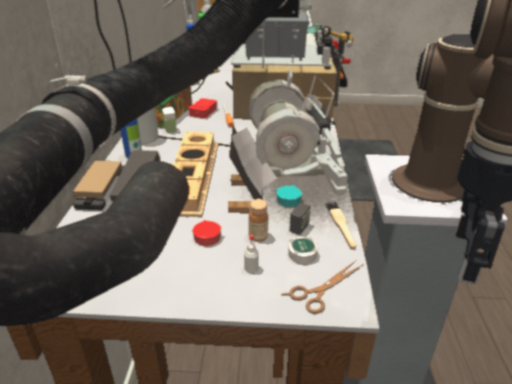

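View pics/top0.png

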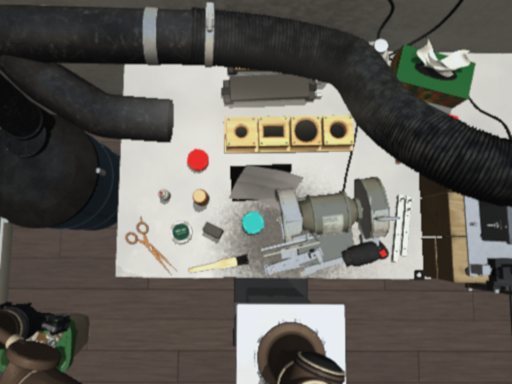

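```bash
cat > h.py <<'E'
import numpy as np, cv2
from rig import camera_params
P={n:camera_params(n) for n in ("side","top")}
for p in P.values():
    p['f']=192/np.tan(np.radians(p['vertical_fov']/2)); p['C']=-p['R'].T@p['t']
def ray(n,u,v):
    p=P[n]; d=p['R'].T@np.array([(u-p['cx'])/p['f'],(v-p['cy'])/p['f'],1]); return p['C'],d/np.linalg.norm(d)
def plane(n,u,v,z):
    c,d=ray(n,u,v); return c+d*(z-c[2])/d[2]
def proj(n,X):
    p=P[n]; c=p['R']@np.array(X)+p['t']; return p['f']*c[0]/c[2]+p['cx'],p['f']*c[1]/c[2]+p['cy']
def tri(us,ut):
    a,d=ray("side",*us); b,e=ray("top",*ut)
    s=np.linalg.lstsq(np.array([d,-e]).T,b-a,rcond=None)[0]
    return (a+s[0]*d+b+s[1]*e)/2, np.linalg.norm(a+s[0]*d-b-s[1]*e)
E
python3 - <<'E'
from h import *
np.set_printoptions(precision=3,suppress=True)
print(P['side']['C'],P['top']['C'])
s=cv2.imread("pics/side0.png");t=cv2.imread("pics/top0.png")
cv2.imwrite("pics/t_a.png",cv2.resize(t[100:290,110:360],None,fx=3.2,fy=3.1,interpolation=cv2.INTER_CUBIC)[:600])
cv2.imwrite("pics/s_a.png",cv2.resize(s[120:320,170:370],None,fx=3,fy=3,interpolation=cv2.INTER_CUBIC))
for nm,u,v,z in [("b1",241,130,.048),("b2",273,130,.048),("b3",306,130,.048),("b4",339,130,.048),("jarcap",200,197,.092),("bottle",164,195,.085),("tin",181,232,.027),("cube",213,231,.055),("shears",150,245,.008),("redtin",198,160,.027),("turq",253,223,.027)]:
    print(nm,plane("top",u,v,z))
E
```

```text
[0.423 1.068 0.637] [0.34  0.153 1.241]
b1 [0.663 0.152 0.048]
b2 [0.664 0.057 0.048]
b3 [ 0.665 -0.042  0.048]
b4 [ 0.667 -0.14   0.048]
jarcap [0.457 0.265 0.092]
bottle [0.463 0.367 0.085]
tin [0.36  0.325 0.027]
cube [0.363 0.23  0.055]
shears [0.321 0.418 0.008]
redtin [0.575 0.28  0.027]
turq [0.388 0.114 0.027]
```

```bash
ls pics
```

```text
s_a.png
side0.png
t_a.png
top0.png
```

View pics/t_a.png

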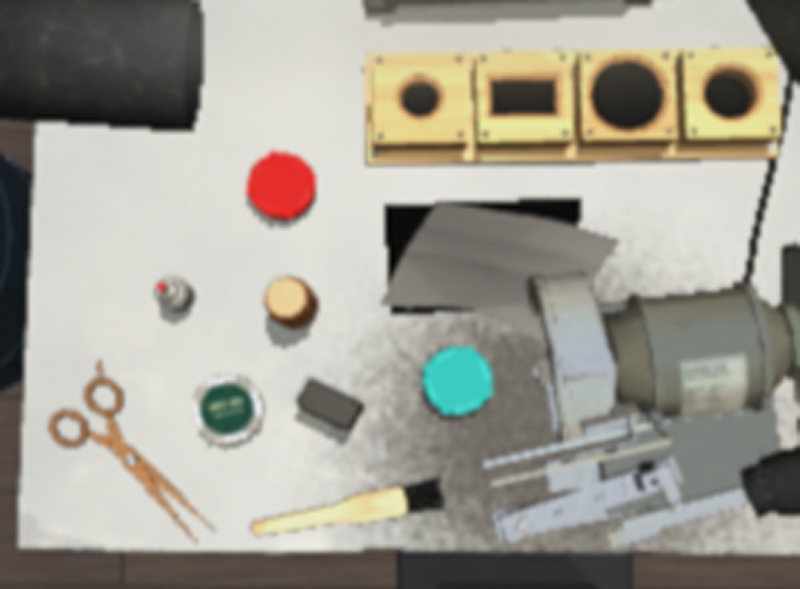

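View pics/s_a.png

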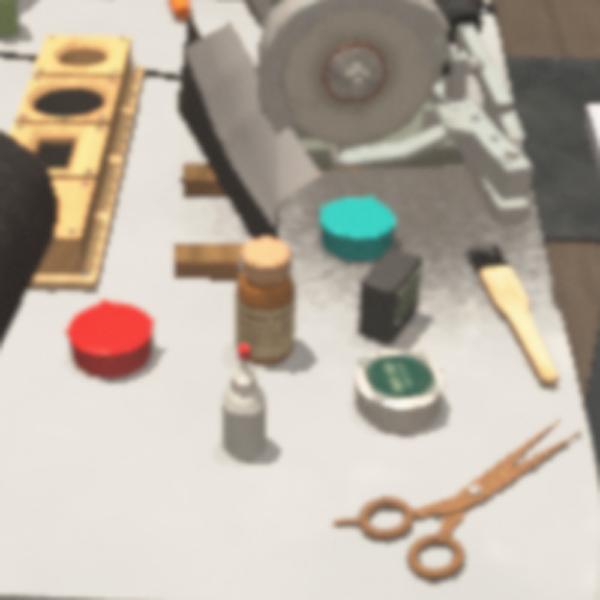

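Run:
```python
from h import *
np.set_printoptions(precision=3,suppress=True)
s=cv2.imread("pics/side0.png");t=cv2.imread("pics/top0.png")
cv2.imwrite("pics/s_h.png",cv2.resize(s[0:330,0:300],None,fx=1.8,fy=1.8))
cv2.imwrite("pics/t_h.png",cv2.resize(t[0:200,0:512],None,fx=1.56,fy=1.56))
for a,b in [((68,128),(150,36)),((85,92),(209,32)),((165,195),(172,118)),((240,20),(330,48))]:
    print(a,b,tri(a,b))
def cen(n,m,z,lab):
    k,l,st,c=cv2.connectedComponentsWithStats(m.astype(np.uint8))
    for i in range(1,k):
        if st[i,4]>12: print(lab,st[i],c[i].round(1),plane(n,*c[i],z))
hs=cv2.cvtColor(t,cv2.COLOR_BGR2HSV); H,S,V=[hs[...,i].astype(int) for i in range(3)]
roi=np.zeros(t.shape[:2],bool); roi[145:275,118:275]=1
cen("top",roi&(H>60)&(H<88)&(S>90)&(V<140),.027,"tinlabel")
cen("top",roi&(V<85)&(S<60),.055,"dark")
cen("top",roi&(H>8)&(H<25)&(S>60)&(V>150),.092,"cap")
cen("top",roi&((H<6)|(H>174))&(S>120)&(V>110),.089,"red")
roi[:]=0; roi[112:150,225:355]=1
cen("top",roi&(V<90),.048,"well")
```

```text
(68, 128) (150, 36) (array([0.807, 0.367, 0.309]), np.float64(0.019954182164217946))
(85, 92) (209, 32) (array([0.82 , 0.229, 0.322]), np.float64(0.0061202898665933024))
(165, 195) (172, 118) (array([0.655, 0.338, 0.153]), np.float64(0.020518763771309567))
(240, 20) (330, 48) (array([ 0.61 , -0.013,  0.461]), np.float64(0.1990939167220185))
tinlabel [174 225  14  14 115] [180.5 231.7] [0.361 0.326 0.027]
dark [118 145   2  16  23] [118.5 152.7] [0.589 0.509 0.055]
dark [118 165   1  20  20] [118.  174.5] [0.524 0.507 0.055]
dark [255 165  20   5  61] [267.  166.5] [0.553 0.075 0.055]
dark [231 167  15  23 168] [235.7 174. ] [0.529 0.166 0.055]
dark [233 199  20   2  33] [241.1 199.4] [0.455 0.15  0.055]
dark [204 229  19  10  39] [215.1 233.9] [0.355 0.223 0.055]
dark [237 254  12  11  95] [242.5 259.5] [0.283 0.144 0.055]
cap [224 145  51   8 229] [247.7 149.4] [0.595 0.132 0.092]
cap [193 190  13  12 134] [199.  195.4] [0.462 0.268 0.092]
cap [137 218  33  52 260] [150.6 245.1] [0.322 0.398 0.092]
cap [126 232  10  12  51] [130.4 237.7] [0.342 0.455 0.092]
cap [219 257  15   9  47] [225.2 260.6] [0.282 0.192 0.092]
cap [189 268   5   4  14] [190.6 269.4] [0.257 0.287 0.092]
red [187 149  21  22 355] [197.4 159.6] [0.564 0.275 0.089]
well [351 112   4   7  19] [352.9 114.3] [ 0.716 -0.183  0.048]
well [295 120  22  21 354] [305.5 130.4] [ 0.664 -0.04   0.048]
well [331 123  14  15 166] [337.6 130. ] [ 0.667 -0.136  0.048]
well [236 127  11  10  80] [240.8 131.7] [0.658 0.153 0.048]
well [264 126  19  11 182] [272.8 130.9] [0.662 0.057 0.048]
well [237 147  17   1  17] [245. 147.] [0.612 0.14  0.048]
well [260 147  16   1  16] [267.5 147. ] [0.612 0.073 0.048]
well [294 146  24   1  24] [305.5 146. ] [ 0.617 -0.04   0.048]
```

View pics/s_h.png

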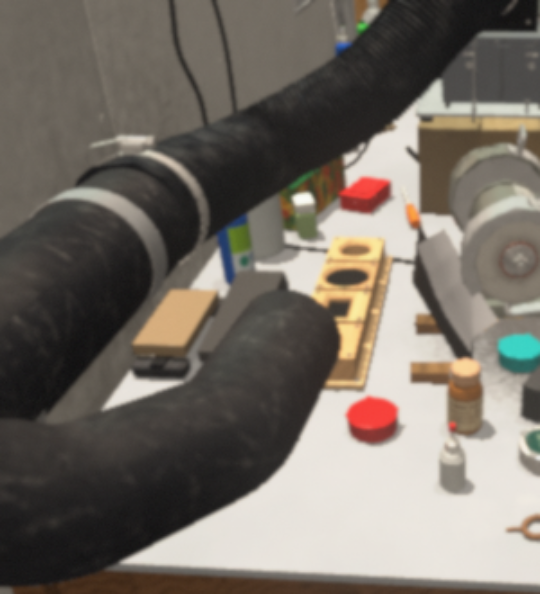

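View pics/t_h.png

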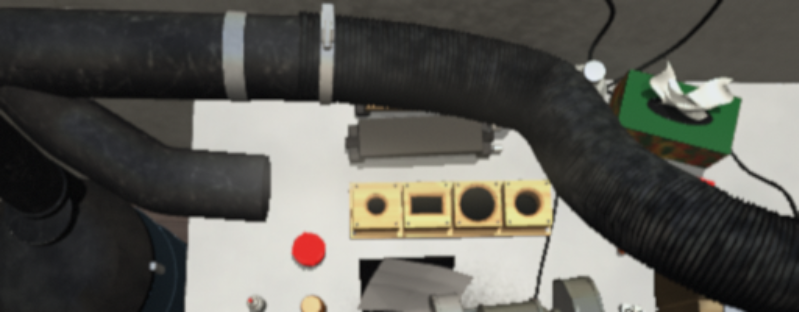

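Run:
```python
from h import *
np.set_printoptions(precision=3,suppress=True)
cl=[(180,35),(209,33),(240,34),(270,36),(300,41),(330,51),(350,66),(370,93),(390,114),(420,135),(450,152),(480,166)]
sd=[(100,108),(120,98),(150,80),(180,62),(200,48),(220,35),(240,20),(255,8)]
for b in sd:
    r=[(tri(b,t)[1],t,tri(b,t)[0]) for t in cl]; r.sort(key=lambda q:q[0]); print(b,r[0],r[1])
```

```text
(100, 108) (np.float64(0.007455611388425896), (270, 36), array([0.861, 0.079, 0.226])) (np.float64(0.020075946942290646), (300, 41), array([ 0.884, -0.003,  0.188]))
(120, 98) (np.float64(0.01899696512262571), (330, 51), array([ 0.857, -0.085,  0.186])) (np.float64(0.019329483374317), (300, 41), array([ 0.843, -0.   ,  0.225]))
(150, 80) (np.float64(0.0008241929672171272), (350, 66), array([ 0.788, -0.128,  0.228])) (np.float64(0.04207946912914578), (330, 51), array([ 0.791, -0.071,  0.255]))
(180, 62) (np.float64(0.005790183845186494), (370, 93), array([ 0.703, -0.164,  0.269])) (np.float64(0.061962053218838666), (350, 66), array([ 0.723, -0.108,  0.298]))
(200, 48) (np.float64(0.014680586672548061), (390, 114), array([ 0.646, -0.201,  0.299])) (np.float64(0.03737070924862316), (370, 93), array([ 0.662, -0.147,  0.321]))
(220, 35) (np.float64(0.019966735942146742), (420, 135), array([ 0.593, -0.261,  0.322])) (np.float64(0.03128661223876281), (390, 114), array([ 0.607, -0.183,  0.347]))
(240, 20) (np.float64(0.011621456610070729), (450, 152), array([ 0.542, -0.311,  0.356])) (np.float64(0.027511876384682984), (420, 135), array([ 0.554, -0.236,  0.375]))
(255, 8) (np.float64(0.005368275407313843), (480, 166), array([ 0.503, -0.361,  0.382])) (np.float64(0.025028692367757344), (450, 152), array([ 0.514, -0.288,  0.398]))
```

Run:
```python
from h import *
np.set_printoptions(precision=3,suppress=True)
t=cv2.imread("pics/top0.png");s=cv2.imread("pics/side0.png")
cv2.imwrite("pics/t_r.png",cv2.resize(t[30:180,270:470],None,fx=4,fy=4,interpolation=cv2.INTER_CUBIC))
cv2.imwrite("pics/s_r.png",cv2.resize(s[0:140,60:330],None,fx=2.9,fy=2.9,interpolation=cv2.INTER_CUBIC))
```

```text
(no output)
```

View pics/t_r.png

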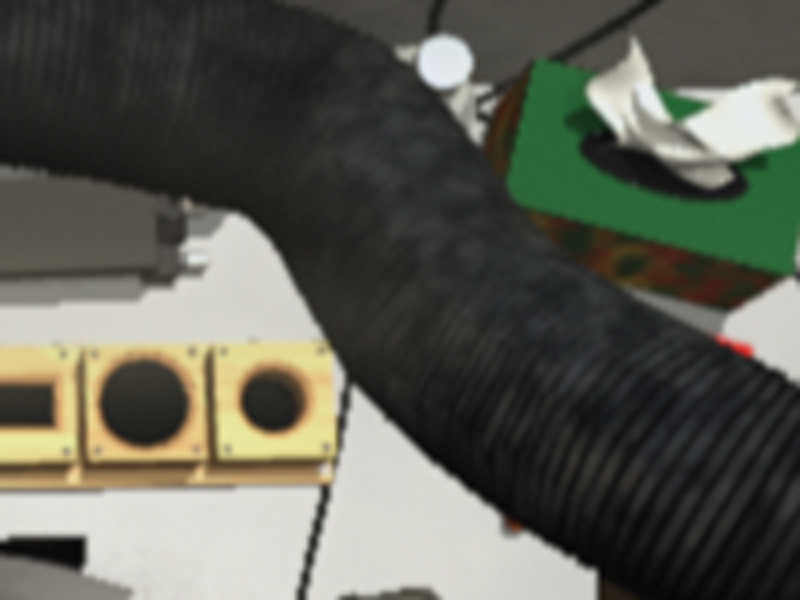

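View pics/s_r.png

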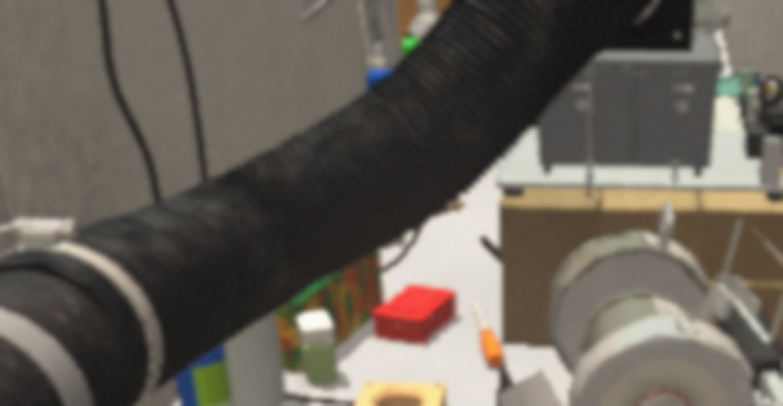

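Run:
```python
from h import *
np.set_printoptions(precision=3,suppress=True)
for z in (.22,.27,.32,.37):
    print(z,[plane("top",u,v,z)[:2] for u,v in [(330,83),(342,96),(356,122),(377,144)]])
p=P['side']
for u,v,w in [(217,41,41),(80,105,66),(150,80,50)]:
    d=p['R'].T@np.array([(u-p['cx'])/p['f'],(v-p['cy'])/p['f'],1]); print(p['C']+d*.129*p['f']/w)
```

```text
0.22 [array([ 0.744, -0.077]), array([ 0.71 , -0.107]), array([ 0.641, -0.142]), array([ 0.584, -0.195])]
0.27 [array([ 0.724, -0.066]), array([ 0.692, -0.095]), array([ 0.627, -0.128]), array([ 0.573, -0.178])]
0.32 [array([ 0.704, -0.054]), array([ 0.673, -0.082]), array([ 0.612, -0.113]), array([ 0.561, -0.161])]
0.37 [array([ 0.685, -0.043]), array([ 0.655, -0.069]), array([ 0.597, -0.099]), array([ 0.549, -0.144])]
[ 0.624 -0.343  0.286]
[0.81  0.275 0.312]
[ 0.756 -0.024  0.263]
```

```bash
cat >> h.py <<'E'
from scipy.spatial.transform import Rotation as Ro
def go(x,y,z,yaw=None,R=None,step=.055,rstep=9.5):
    """print move from the current pose to the target"""
    from rig import state
    s=state(); R0=Ro.from_euler('xyz',s['ee_rot'],degrees=True)
    if R is None: R=Ro.from_euler('xyz',[180,0,s['ee_rot'][2] if yaw is None else yaw],degrees=True)
    dp=R0.inv().apply(np.array([x,y,z])-s['position']); dr=(R0.inv()*R).as_rotvec()
    n=max(np.linalg.norm(dp)/step,np.degrees(np.linalg.norm(dr))/rstep)
    print("pos",s['position'].round(4),"rpy",s['ee_rot'].round(1),"dp",dp.round(4),"dr",dr.round(3),"rows>=",round(n,1))
def lean(w,deg,jaw=None):
    """tool pointing down but with wrist leaning by deg towards horizontal dir w; jaw axis horizontal perp to w"""
    w=np.array([w[0],w[1],0])/np.hypot(*w); a=np.radians(deg)
    z=-np.cos(a)*np.array([0,0,1])-np.sin(a)*w   # approach
    x=np.cross([0,0,1],w); x=x/np.linalg.norm(x)
    if jaw is not None and x@np.array([*jaw,0])<0: x=-x
    return Ro.from_matrix(np.array([x,np.cross(z,x),z]).T)
E
python3 - <<'E'
from h import *
np.set_printoptions(precision=3,suppress=True)
print(tri((251,236.7),(160.6,192.6)))
s=cv2.imread("pics/side0.png");t=cv2.imread("pics/top0.png")
a=cv2.resize(t[180:250,150:240],None,fx=6,fy=6,interpolation=cv2.INTER_CUBIC)
b=cv2.resize(s[190:280,235:325],None,fx=6,fy=6,interpolation=cv2.INTER_CUBIC)
cv2.imwrite("pics/crop_t.png",a);cv2.imwrite("pics/crop_s.png",b)
E
```

```text
(array([0.469, 0.377, 0.084]), np.float64(0.0011524101165522147))
```

View pics/crop_t.png

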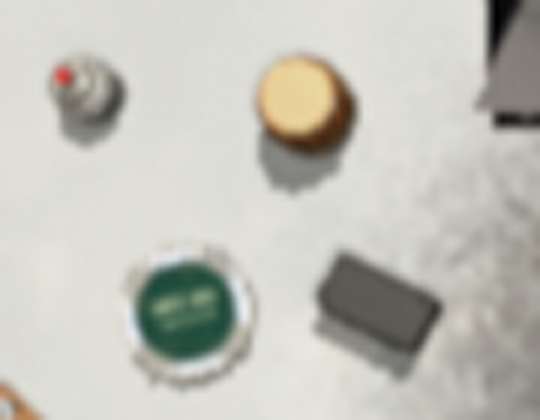

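View pics/crop_s.png

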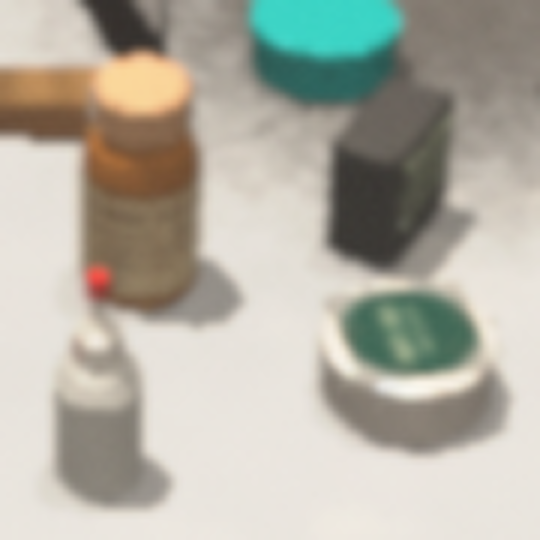

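Run:
```python
from h import *
np.set_printoptions(precision=4,suppress=True)
print("bottle",plane("top",160.3,192.5,.087),plane("top",165.3,196,.045),plane("side",251.7,272,0),proj("side",(.465,.372,.03)))
print("jar",plane("top",150+298/6,180+97/6,.092), plane("side",235+145/6,190+88/6,.092))
print("tin",plane("top",150+188/6,180+310/6,.027),plane("side",235+408/6,190+330/6,.027))
# cube top corners
tc=[(345,250),(440,305),(408,350),(318,296)]
q=np.array([plane("top",150+u/6,180+v/6,.055)[:2] for u,v in tc]);print("cube top",q,q.mean(0))
for i in range(4): d=q[(i+1)%4]-q[i]; print(np.linalg.norm(d),np.degrees(np.arctan2(d[1],d[0])))
sc=[(388,80),(455,95),(408,165),(333,147)]
q=np.array([plane("side",235+u/6,190+v/6,.055)[:2] for u,v in sc]);print("cube side",q,q.mean(0))
for i in range(4): d=q[(i+1)%4]-q[i]; print(np.linalg.norm(d),np.degrees(np.arctan2(d[1],d[0])))
go(.466,.372,.17)
```

```text
bottle [0.4694 0.3773 0.087 ] [0.4639 0.3707 0.045 ] [0.4658 0.3888 0.    ] (np.float64(252.66666748378674), np.float64(255.699513037816))
jar [0.4596 0.2661 0.092 ] [0.4572 0.2742 0.092 ]
tin [0.3611 0.324  0.027 ] [0.359  0.3266 0.027 ]
cube top [[0.3899 0.2458]
 [0.364  0.1999]
 [0.3425 0.2149]
 [0.3678 0.2582]] [0.3661 0.2297]
0.05266348556973991 -119.44596842966641
0.026211006229971686 145.21311827185463
0.050243686714923 59.71311226502813
0.02535982433014742 -29.478845324938913
cube side [[0.3648 0.2082]
 [0.3391 0.2168]
 [0.3588 0.2643]
 [0.3867 0.2547]] [0.3623 0.236 ]
0.027129433729085776 161.53716628793234
0.05146742121964233 67.41634013253471
0.029505457979357826 -19.029583192189683
0.05140252561178415 -115.24797858909562
pos [0.1664 0.6017 0.2302] rpy [-180.     0.1   74.5] dp [-0.1414  0.35    0.0604] dr [-0.     0.002 -0.   ] rows>= 7.0
```

Candidates (top-view pixels):
- **Bottle:** the white bottle with a red tip at (164,195). Nothing else resembles it.
- **Jar:** the amber jar at (199,196).
- **Tin:** the white tin with a green label at (181,232). The red (198,160) and turquoise (253,223) tins are look-alikes, so I leave them.
- **Gauge:** the dark box at (213,231).
- **Wells, left to right:** bottle (241,131), gauge (273,131), tin (305,130), jar (338,130).

The close crops confirm these choices. I'll go for the bottle first.

```bash
python3 -m handwheel '[{"dp":[-0.02,0.05,0.008],"delta_rot":[0,0,0],"claw":0.0854},{"dp":[-0.04,0.1,0.016],"delta_rot":[0,0,0],"claw":0.0854},{"dp":[-0.06,0.15,0.025],"delta_rot":[0,0,0],"claw":0.0854},{"dp":[-0.08,0.2,0.035],"delta_rot":[0,0,0],"claw":0.0854},{"dp":[-0.1,0.25,0.045],"delta_rot":[0,0,0],"claw":0.0854},{"dp":[-0.12,0.3,0.05],"delta_rot":[0,0,0],"claw":0.0854},{"dp":[-0.141,0.35,0.06],"delta_rot":[0,0,0],"claw":0.0854},{"dp":[-0.141,0.35,0.06],"delta_rot":[0,0,0],"claw":0.0854}]' 40
python3 - <<'E'
from h import *
from rig import state,snapshot
s=state(); print(s['qpos'].round(2),s['position'])
im=snapshot("side"); cv2.imwrite("pics/s1.png",im); t=snapshot("top"); cv2.imwrite("pics/t1.png",t)
cv2.imwrite("pics/v1.png",np.vstack([cv2.resize(t[120:290,80:330],(600,408)),]))
go(.466,.373,.022)
E
```

```text
time: 1.1
position: [0.4684, 0.3701, 0.1698]
ee_rot: [-180.0, 0.1, 74.2]
force: [-1.0, -0.0, 0.4]
gripper_width: 0.999
[ 3.4160e+01  1.8350e+01  1.0032e+02 -6.0000e-02  6.1460e+01 -4.0060e+01] [0.46840912 0.37005888 0.16984494]
pos [0.4661 0.3726 0.1705] rpy [-1.799e+02  1.000e-01  7.440e+01] dp [ 0.0005 -0.      0.1485] dr [-0.002  0.001 -0.   ] rows>= 2.7
```

View pics/s1.png

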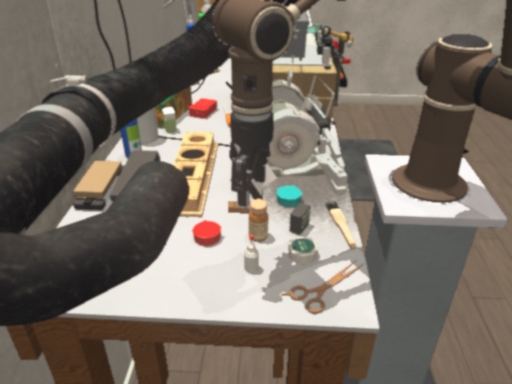

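View pics/t1.png

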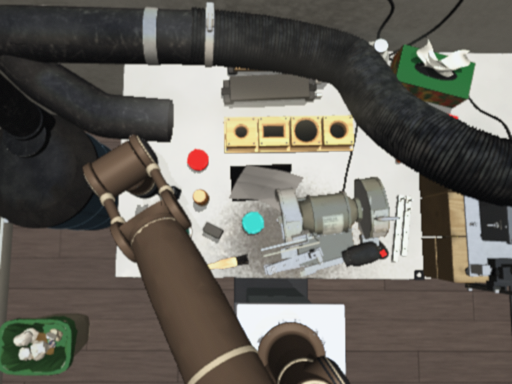

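```bash
python3 - <<'E'
from h import *
for z in (.3,.4,.45,.5,.55,.6): print(z,np.round(proj("side",(.466,.373,z)),1))
E
python3 -m handwheel '[{"dp":[0,0,0.05],"delta_rot":[0,0,0],"claw":0.0854},{"dp":[0,0,0.1],"delta_rot":[0,0,0],"claw":0.0854},{"dp":[0,0,0.13],"delta_rot":[0,0,0],"claw":0.0854},{"dp":[0,0,0.148],"delta_rot":[0,0,0],"claw":0.0854},{"dp":[0,0,0.148],"delta_rot":[0,0,0],"claw":0.05},{"dp":[0,0,0.148],"delta_rot":[0,0,0],"claw":0.02},{"dp":[0,0,0.148],"delta_rot":[0,0,0],"claw":0.02},{"dp":[0,0,0.148],"delta_rot":[0,0,0],"claw":0.02}]' 30
python3 - <<'E'
from h import *
from rig import state,snapshot
s=state(); print(s['qpos'].round(2),s['position'])
im=snapshot("side"); cv2.imwrite("pics/s2.png",cv2.resize(im[140:300,180:380],None,fx=3,fy=3))
E
```

```text
0.3 [252.7 138.1]
0.4 [252.9  82.3]
0.45 [253.1  51.1]
0.5 [253.2  17.3]
0.55 [253.4 -19.3]
0.6 [253.6 -59.1]
time: 2.2
position: [0.4678, 0.3742, 0.0252]
ee_rot: [179.9, -0.2, 74.5]
force: [-0.5, 0.4, 4.4]
gripper_width: 0.347
[ 3.4490e+01  2.9910e+01  1.0369e+02  1.0000e-02  4.6190e+01 -4.0050e+01] [0.46777482 0.37423476 0.02524101]
```

View pics/s2.png

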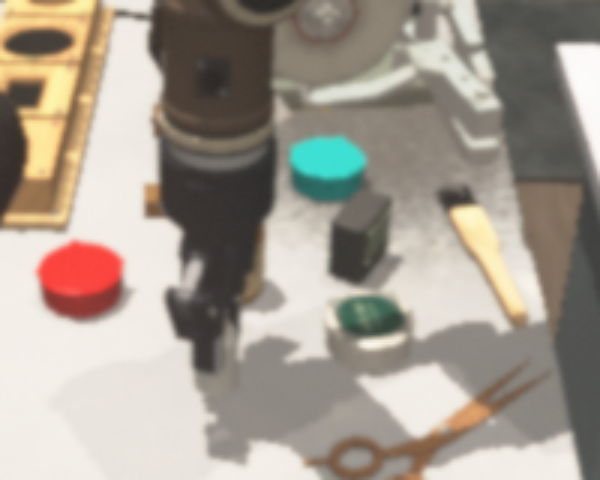

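```bash
cat > fk.py <<'E'
import numpy as np
d=[(17.70,93.68,.6243,.2302),(18.35,100.32,.597,.1698),(29.91,103.69,.5991,.0252)]
A=[];b=[]
for q2,q3,r,z in d:
    a=np.radians(q2);c=np.radians(q2+q3)
    A+= [[1,np.sin(a),np.sin(c),0],[0,np.cos(a),np.cos(c),1]]; b+=[r,z]
x,res,rk,sv=np.linalg.lstsq(np.array(A),np.array(b),rcond=None); 
if __name__=="__main__": print(x,res,np.array(A)@x-b)
E
python3 fk.py
python3 - <<'E'
from h import *
from rig import state
go(.45,.33,.25,yaw=74.5);
E
```

```text
[0.00836655 0.43123845 0.51856407 0.00890248] [8.67550295e-06] [-0.0019446   0.00048329  0.00211622 -0.00037553 -0.00017162 -0.00010776]
pos [0.4678 0.3742 0.0252] rpy [179.9  -0.2  74.5] dp [-0.0467 -0.0049 -0.2249] dr [ 0.002 -0.003  0.   ] rows>= 4.2
```

Run:
```python
from h import *
t=cv2.imread("pics/top0.png")
g=cv2.cvtColor(t,cv2.COLOR_BGR2GRAY)
for u in (215,230,240,255,273,290,305,320):
    print(u, g[50:84,u].tolist())
for u,v in ((228,65),(240,65),(273,68),(305,75)):
    print(u,[plane("top",u,v,z)[:2].round(3).tolist() for z in (.27,.31,.35)])
```

```text
215 [34, 35, 33, 34, 31, 30, 27, 25, 24, 22, 21, 18, 17, 14, 29, 89, 168, 215, 221, 220, 220, 220, 220, 220, 220, 221, 221, 221, 219, 220, 219, 219, 220, 219]
230 [41, 38, 39, 37, 34, 33, 30, 30, 26, 26, 24, 23, 20, 21, 20, 18, 29, 52, 71, 72, 69, 63, 51, 33, 55, 88, 101, 99, 89, 82, 75, 72, 72, 72]
240 [37, 38, 36, 36, 35, 34, 32, 29, 29, 28, 27, 25, 24, 24, 21, 19, 24, 51, 81, 83, 59, 76, 106, 119, 125, 113, 92, 82, 81, 82, 82, 83, 83, 83]
255 [47, 46, 44, 41, 39, 37, 36, 34, 31, 31, 30, 28, 27, 25, 24, 23, 21, 21, 22, 27, 44, 76, 107, 116, 112, 92, 81, 81, 81, 81, 82, 83, 83, 83]
273 [37, 36, 37, 36, 35, 36, 34, 33, 34, 35, 33, 31, 30, 29, 28, 27, 26, 24, 25, 22, 23, 42, 78, 101, 98, 85, 82, 81, 82, 81, 81, 81, 82, 81]
290 [47, 45, 43, 40, 37, 36, 37, 37, 37, 36, 37, 35, 35, 33, 32, 32, 30, 30, 28, 28, 27, 24, 25, 31, 55, 78, 83, 82, 81, 80, 82, 83, 82, 82]
305 [41, 40, 39, 40, 41, 42, 40, 39, 39, 38, 36, 36, 36, 34, 36, 34, 33, 34, 33, 32, 32, 30, 31, 28, 28, 26, 30, 51, 74, 82, 83, 82, 82, 82]
320 [42, 41, 42, 41, 42, 40, 39, 41, 41, 42, 41, 41, 41, 41, 40, 41, 40, 40, 38, 35, 35, 34, 33, 33, 33, 32, 30, 31, 28, 28, 39, 74, 102, 103]
228 [[0.766, 0.186], [0.748, 0.184], [0.731, 0.183]]
240 [[0.767, 0.156], [0.749, 0.156], [0.731, 0.156]]
273 [[0.76, 0.075], [0.743, 0.078], [0.726, 0.081]]
305 [[0.744, -0.004], [0.727, 0.002], [0.71, 0.009]]
```

Run:
```python
from h import *
np.set_printoptions(precision=4,suppress=True)
for u,v in [(241.2,132),(274.1,131.5),(306.4,130.5),(338.6,129.7)]: print(plane("top",u,v,.048))
s=cv2.imread("pics/side0.png")
cv2.imwrite("pics/s_b.png",cv2.resize(s[125:215,165:225],None,fx=6.6,fy=6.6,interpolation=cv2.INTER_CUBIC))
```

```text
[0.6568 0.1514 0.048 ]
[0.6596 0.0536 0.048 ]
[ 0.664  -0.0428  0.048 ]
[ 0.6677 -0.1392  0.048 ]
```

View pics/s_b.png

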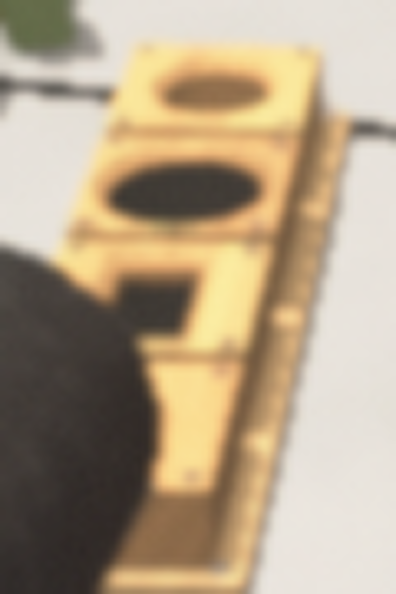

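Run:
```python
from h import *
np.set_printoptions(precision=4,suppress=True)
for u,v in [(197.1,138.9),(192.4,153.8),(188.2,171)]: print(plane("side",u,v,.048))
go(.45,.33,.25,yaw=74.5)
```

```text
[ 0.6658 -0.1292  0.048 ]
[ 0.6628 -0.0326  0.048 ]
[0.6565 0.0649 0.048 ]
pos [0.4678 0.3742 0.0252] rpy [179.9  -0.2  74.5] dp [-0.0467 -0.0049 -0.2249] dr [ 0.002 -0.003  0.   ] rows>= 4.2
```

```bash
python3 -m handwheel '[{"dp":[0,0,-0.04],"delta_rot":[0,0,0],"claw":0.02},{"dp":[0,0,-0.09],"delta_rot":[0,0,0],"claw":0.02},{"dp":[0,0,-0.14],"delta_rot":[0,0,0],"claw":0.02},{"dp":[0,0,-0.2],"delta_rot":[0,0,0],"claw":0.02},{"dp":[-0.04,0.02,-0.2],"delta_rot":[0,0,0],"claw":0.02},{"dp":[-0.08,0.045,-0.2],"delta_rot":[0,0,0],"claw":0.02},{"dp":[-0.111,0.064,-0.2],"delta_rot":[0,0,0],"claw":0.02},{"dp":[-0.111,0.064,-0.2],"delta_rot":[0,0,0],"claw":0.02}]'
python3 - <<'E'
from h import *
from rig import snapshot
im=snapshot("side"); cv2.imwrite("pics/s3.png",im)
go(.658,.153,.22,yaw=74.5)
E
```

```text
time: 3.25
position: [0.4988, 0.2468, 0.2232]
ee_rot: [-180.0, 0.0, 74.3]
force: [0.6, 0.3, -0.3]
gripper_width: 0.341
pos [0.4985 0.2481 0.2232] rpy [-180.    -0.    74.4] dp [-0.0487  0.1792  0.0031] dr [-0.    -0.    -0.002] rows>= 3.4
```

View pics/s3.png

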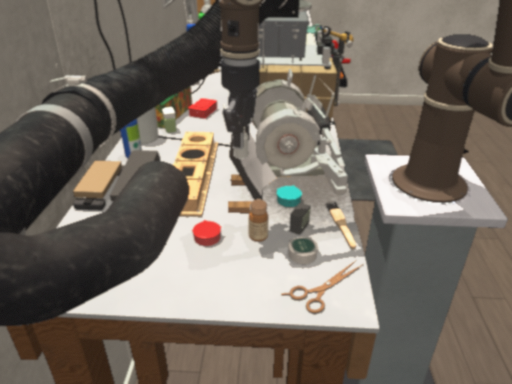

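```bash
python3 -m handwheel '[{"dp":[-0.01,0.045,0],"delta_rot":[0,0,0],"claw":0.02},{"dp":[-0.025,0.09,0],"delta_rot":[0,0,0],"claw":0.02},{"dp":[-0.037,0.135,0],"delta_rot":[0,0,0],"claw":0.02},{"dp":[-0.049,0.179,0],"delta_rot":[0,0,0],"claw":0.02},{"dp":[-0.049,0.179,0.05],"delta_rot":[0,0,0],"claw":0.02},{"dp":[-0.049,0.179,0.1],"delta_rot":[0,0,0],"claw":0.02},{"dp":[-0.049,0.179,0.1],"delta_rot":[0,0,0],"claw":0.02}]'
python3 - <<'E'
from h import *
from rig import snapshot
im=snapshot("side"); t=snapshot("top")
cv2.imwrite("pics/s4.png",np.hstack([cv2.resize(im[60:230,130:330],(440,374)),cv2.resize(t[60:230,160:320],(352,374))]))
go(.658,.153,.052,yaw=74.5)
E
```

```text
time: 4.18
position: [0.6528, 0.1546, 0.1171]
ee_rot: [-179.3, 0.3, 74.6]
force: [-0.2, -0.1, -1.0]
gripper_width: 0.341
pos [0.6581 0.1553 0.1237] rpy [-180.    -0.    74.6] dp [-0.0022  0.0006  0.0717] dr [-0.    -0.     0.002] rows>= 1.3
```

View pics/s4.png

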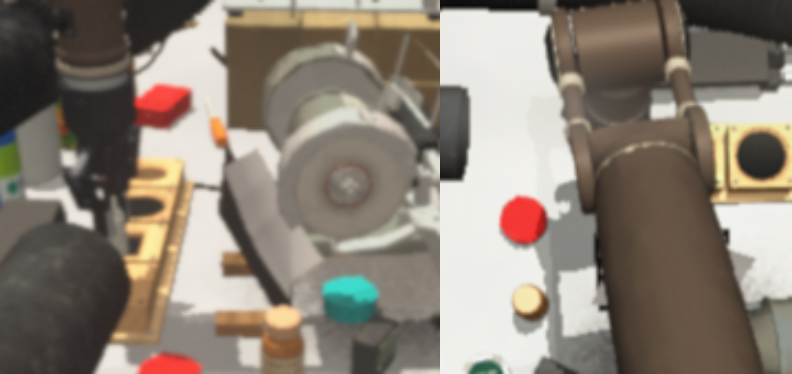

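```bash
python3 -m handwheel '[{"dp":[-0.002,0,0.03],"delta_rot":[0,0,0],"claw":0.02},{"dp":[-0.002,0,0.045],"delta_rot":[0,0,0],"claw":0.02},{"dp":[-0.002,0,0.06],"delta_rot":[0,0,0],"claw":0.02},{"dp":[-0.002,0,0.068],"delta_rot":[0,0,0],"claw":0.02},{"dp":[-0.002,0,0.07],"delta_rot":[0,0,0],"claw":0.02}]'
python3 - <<'E'
from h import *
from rig import state
s=state();print(s['force'],s['position'],s['gripper_width'])
E
```

```text
time: 4.9
position: [0.6573, 0.1523, 0.0533]
ee_rot: [-180.0, 0.0, 74.5]
force: [-2.7, 0.2, 3.8]
gripper_width: 0.344
[-2.68726472  0.15163517  3.78359106] [0.65725749 0.15231761 0.05327245] 0.3441585337242162
```

```bash
python3 -m handwheel '[{"dp":[0,0,0],"delta_rot":[0,0,0],"claw":0.06},{"dp":[0,0,0],"delta_rot":[0,0,0],"claw":0.07},{"dp":[0,0,0],"delta_rot":[0,0,0],"claw":0.07},{"dp":[0,0,-0.03],"delta_rot":[0,0,0],"claw":0.07},{"dp":[0,0,-0.09],"delta_rot":[0,0,0],"claw":0.07},{"dp":[0,0,-0.15],"delta_rot":[0,0,0],"claw":0.0854},{"dp":[0.04,-0.04,-0.17],"delta_rot":[0,0,0],"claw":0.0854},{"dp":[0.06,-0.09,-0.17],"delta_rot":[0,0,0],"claw":0.0854}]'
python3 - <<'E'
from h import *
from rig import snapshot
im=snapshot("side"); t=snapshot("top")
cv2.imwrite("pics/s5.png",np.hstack([cv2.resize(im[60:230,130:330],(440,374)),cv2.resize(t[60:230,160:320],(352,374))]))
go(.55,.22,.23)
E
```

```text
time: 5.9
position: [0.589, 0.236, 0.2276]
ee_rot: [179.6, -0.3, 74.5]
force: [0.5, 0.3, -0.1]
gripper_width: 0.999
pos [0.5827 0.2373 0.224 ] rpy [-179.9   -0.    74.8] dp [-0.0253 -0.027  -0.006 ] dr [-0.003 -0.001  0.   ] rows>= 0.7
```

View pics/s5.png

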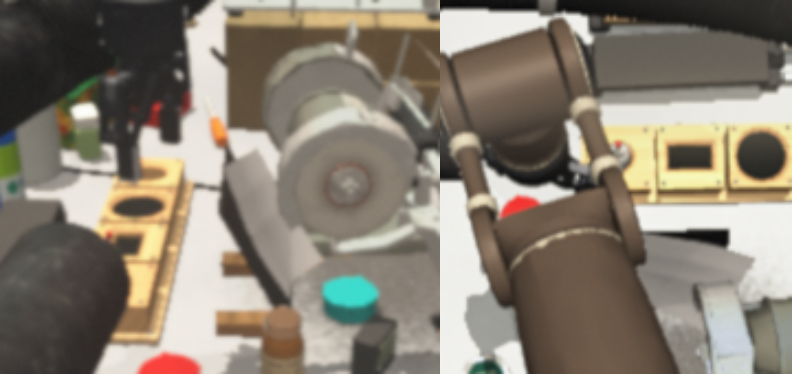

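Run:
```python
from h import *
from rig import state
print(state()['qpos'].round(1), state()['time'])
R=lean((-.5,.85),40,jaw=(.27,.96)); print(R.as_euler('xyz',degrees=True), R.as_matrix().round(3))
go(.429,.320,.17,R=R)
print(plane("side",239,208,.01), plane("side",228,207,.01))
```

```text
[ 18.1  18.5  93.3   0.1  68.2 -56.7] 6.0
[1.40000000e+02 1.27222187e-14 3.04655449e+01] [[ 0.862  0.388  0.326]
 [ 0.507 -0.66  -0.554]
 [ 0.     0.643 -0.766]]
pos [0.5827 0.2373 0.224 ] rpy [-179.9   -0.    74.8] dp [ 0.0394 -0.1699  0.0545] dr [-0.665 -0.27   0.741] rows>= 6.2
[0.5116138  0.17282947 0.01      ] [0.53938053 0.17037059 0.01      ]
```

```bash
python3 -m handwheel '[{"dp":[0.005,-0.03,0],"delta_rot":[-0.09,-0.036,0.1],"claw":0.0854},{"dp":[0.01,-0.06,0.005],"delta_rot":[-0.18,-0.072,0.2],"claw":0.0854},{"dp":[0.016,-0.09,0.01],"delta_rot":[-0.27,-0.11,0.3],"claw":0.0854},{"dp":[0.022,-0.12,0.02],"delta_rot":[-0.36,-0.146,0.4],"claw":0.0854},{"dp":[0.028,-0.14,0.03],"delta_rot":[-0.46,-0.187,0.51],"claw":0.0854},{"dp":[0.034,-0.16,0.045],"delta_rot":[-0.56,-0.227,0.62],"claw":0.0854},{"dp":[0.039,-0.17,0.054],"delta_rot":[-0.665,-0.27,0.741],"claw":0.0854},{"dp":[0.039,-0.17,0.054],"delta_rot":[-0.665,-0.27,0.741],"claw":0.0854}]' 40
python3 - <<'E'
from h import *
from rig import state,snapshot
print(state()['qpos'].round(1))
im=snapshot("side"); t=snapshot("top")
cv2.imwrite("pics/s6.png",im);cv2.imwrite("pics/t6.png",t)
R=lean((-.5,.85),40,jaw=(.27,.96))
go(.429,.320,.131,R=R); go(.467,.254,.039,R=R)
E
```

```text
time: 7.0
position: [0.432, 0.3178, 0.1667]
ee_rot: [139.8, 0.2, 30.4]
force: [-0.5, -1.2, 0.3]
gripper_width: 0.999
[ 52.2  23.8 103.2 -38.4  74.5  39.4]
pos [0.4336 0.317  0.1692] rpy [139.9   0.   30.3] dp [-0.0025 -0.0284  0.026 ] dr [ 0.002  0.002 -0.001] rows>= 0.7
pos [0.4336 0.317  0.1692] rpy [139.9   0.   30.3] dp [-0.003  -0.0294  0.1454] dr [ 0.002  0.002 -0.001] rows>= 2.7
```

View pics/s6.png

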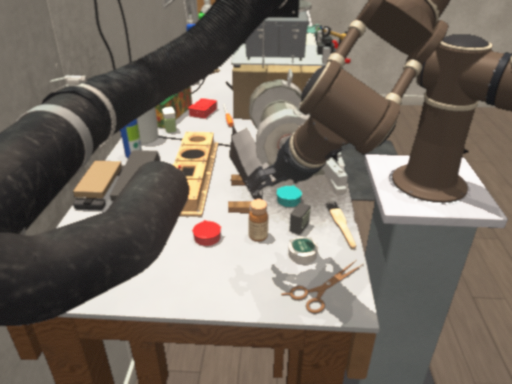

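View pics/t6.png

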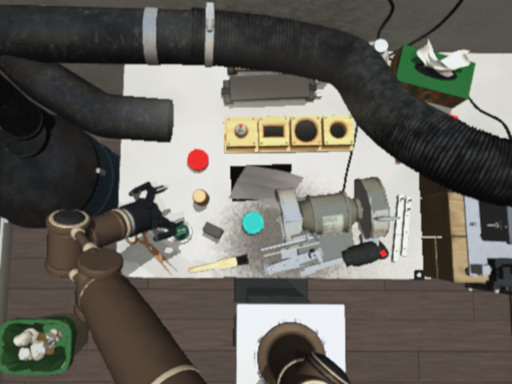

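```bash
python3 -m handwheel '[{"dp":[-0.003,-0.029,0.026],"delta_rot":[0,0,0],"claw":0.0854},{"dp":[-0.003,-0.029,0.026],"delta_rot":[0,0,0],"claw":0.0854},{"dp":[-0.003,-0.029,0.07],"delta_rot":[0,0,0],"claw":0.0854},{"dp":[-0.003,-0.029,0.105],"delta_rot":[0,0,0],"claw":0.0854},{"dp":[-0.003,-0.029,0.105],"delta_rot":[0,0,0],"claw":0.0854}]' 40
python3 - <<'E'
from h import *
from rig import state,snapshot
im=snapshot("side"); t=snapshot("top")
cv2.imwrite("pics/s7.png",np.hstack([cv2.resize(im[150:280,180:350],(476,364)),cv2.resize(t[150:260,140:240],(320,352))[:352]] if 0 else [cv2.resize(im[150:280,180:350],(476,364)),cv2.resize(t[150:264,140:240],(320,364))]))
R=lean((-.5,.85),40,jaw=(.27,.96))
go(.467,.254,.039,R=R)
E
```

```text
time: 7.72
position: [0.4538, 0.2734, 0.0705]
ee_rot: [139.8, 0.1, 30.1]
force: [-0.2, -0.7, 0.4]
gripper_width: 0.999
pos [0.4549 0.2765 0.0722] rpy [139.9  -0.2  30.2] dp [-0.001  -0.0018  0.0419] dr [ 0.002  0.001 -0.006] rows>= 0.8
```

View pics/s7.png

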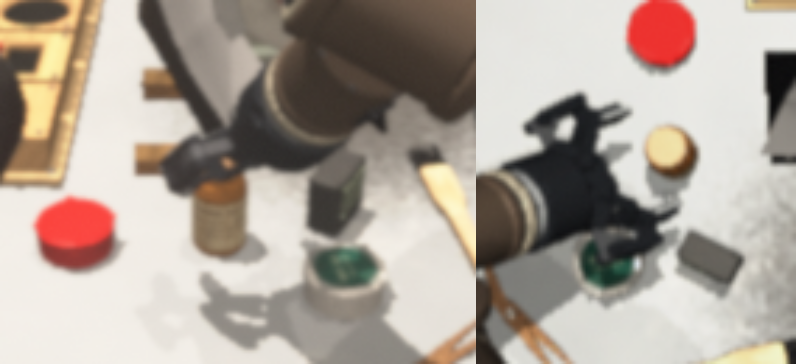

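```bash
python3 -m handwheel '[{"dp":[-0.001,-0.002,0.025],"delta_rot":[0,0,0],"claw":0.0854},{"dp":[-0.001,-0.002,0.042],"delta_rot":[0,0,0],"claw":0.0854},{"dp":[-0.001,-0.002,0.042],"delta_rot":[0,0,0],"claw":0.07},{"dp":[-0.001,-0.002,0.042],"delta_rot":[0,0,0],"claw":0.055},{"dp":[-0.001,-0.002,0.042],"delta_rot":[0,0,0],"claw":0.03},{"dp":[-0.001,-0.002,0.042],"delta_rot":[0,0,0],"claw":0.03},{"dp":[-0.001,-0.002,0.042],"delta_rot":[0,0,0],"claw":0.03},{"dp":[-0.001,-0.002,0.042],"delta_rot":[0,0,0],"claw":0.03}]' 50
python3 - <<'E'
from h import *
from rig import state,snapshot
im=snapshot("side"); t=snapshot("top")
cv2.imwrite("pics/s8.png",np.hstack([cv2.resize(im[150:280,180:350],(476,364)),cv2.resize(t[150:264,140:240],(320,364))]))
R=lean((-.5,.85),40,jaw=(.27,.96))
go(.467,.254,.039,R=R)
E
```

```text
time: 8.82
position: [0.4664, 0.2546, 0.038]
ee_rot: [139.9, -0.2, 30.3]
force: [-0.2, 1.8, 6.7]
gripper_width: 0.506
pos [0.4664 0.2546 0.038 ] rpy [139.9  -0.2  30.3] dp [ 0.0002  0.0013 -0.0003] dr [ 0.003 -0.    -0.004] rows>= 0.0
```

View pics/s8.png

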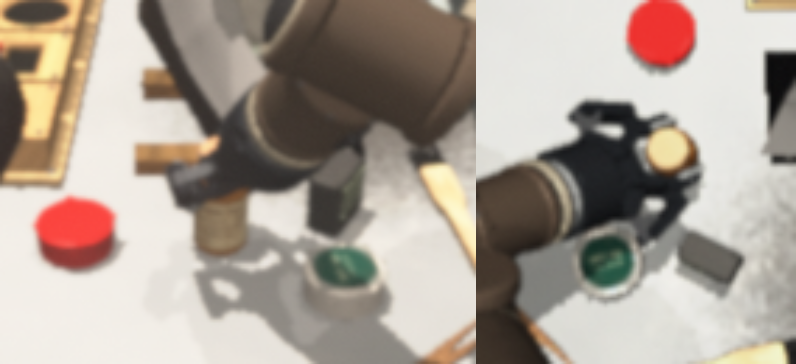

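```bash
python3 -m handwheel '[{"dp":[0,0.026,-0.031],"delta_rot":[0,0,0],"claw":0.03},{"dp":[0,0.058,-0.069],"delta_rot":[0,0,0],"claw":0.03},{"dp":[0,0.09,-0.107],"delta_rot":[0,0,0],"claw":0.03},{"dp":[0,0.122,-0.146],"delta_rot":[0,0,0],"claw":0.03},{"dp":[0,0.122,-0.146],"delta_rot":[0,0,0],"claw":0.03}]'
python3 - <<'E'
from h import *
from rig import state,snapshot
im=snapshot("side"); t=snapshot("top")
cv2.imwrite("pics/s9.png",np.hstack([cv2.resize(im[100:230,180:350],(476,364)),cv2.resize(t[150:264,140:240],(320,364))]))
hs=cv2.cvtColor(t,cv2.COLOR_BGR2HSV).astype(int); m=(hs[...,0]>8)&(hs[...,0]<25)&(hs[...,1]>60)&(hs[...,2]>150)
m[:150]=0;m[230:]=0;m[:,:175]=0;m[:,230:]=0
k,l,st,c=cv2.connectedComponentsWithStats(m.astype(np.uint8)); i=1+np.argmax(st[1:,4]); print(st[i],c[i],plane("top",*c[i],.092+.19),state()['position'])
R=lean((-.5,.85),40,jaw=(.27,.96))
go(.5,.2,.23,R=R)
go(.60,.06,.23,R=R)
E
```

```text
time: 9.55
position: [0.4669, 0.2562, 0.2311]
ee_rot: [140.0, -0.5, 30.2]
force: [0.8, -0.8, -1.7]
gripper_width: 0.506
[184 181  16  16 198] [191.49494949 188.12626263] [0.45857678 0.26684288 0.282     ] [0.46440113 0.25418066 0.22649731]
pos [0.4644 0.2542 0.2265] rpy [139.9  -0.   30.2] dp [0.0035 0.0518 0.039 ] dr [ 0.001  0.003 -0.004] rows>= 1.2
pos [0.4644 0.2542 0.2265] rpy [139.9  -0.   30.2] dp [0.0195 0.1829 0.1492] dr [ 0.001  0.003 -0.004] rows>= 4.3
```

View pics/s9.png

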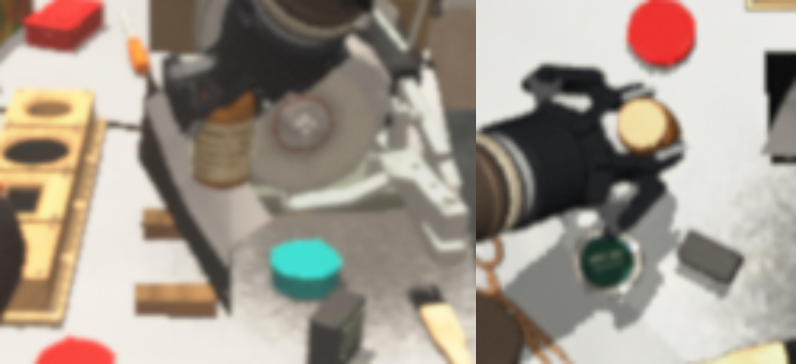

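```bash
python3 -m handwheel '[{"dp":[0.003,0.03,0.024],"delta_rot":[0,0,0],"claw":0.03},{"dp":[0.007,0.068,0.055],"delta_rot":[0,0,0],"claw":0.03},{"dp":[0.011,0.106,0.086],"delta_rot":[0,0,0],"claw":0.03},{"dp":[0.015,0.144,0.117],"delta_rot":[0,0,0],"claw":0.03},{"dp":[0.0195,0.183,0.149],"delta_rot":[0,0,0],"claw":0.03},{"dp":[0.0195,0.183,0.149],"delta_rot":[0,0,0],"claw":0.03}]'
python3 - <<'E'
from h import *
R=lean((-.5,.85),40,jaw=(.27,.96))
go(.668,.020,.23,R=R)
go(.668,.020,.103,R=R)
E
```

```text
time: 10.4
position: [0.5999, 0.0566, 0.2282]
ee_rot: [139.9, 0.2, 29.9]
force: [-0.6, 0.7, -1.1]
gripper_width: 0.506
pos [0.5999 0.0566 0.2282] rpy [139.9   0.2  29.9] dp [0.0407 0.0516 0.0408] dr [ 0.001  0.009 -0.004] rows>= 1.4
pos [0.5999 0.0566 0.2282] rpy [139.9   0.2  29.9] dp [ 0.0413 -0.0302  0.138 ] dr [ 0.001  0.009 -0.004] rows>= 2.7
```

```bash
python3 -m handwheel '[{"dp":[0.02,0.025,0.02],"delta_rot":[0,0,0],"claw":0.03},{"dp":[0.041,0.051,0.041],"delta_rot":[0,0,0],"claw":0.03},{"dp":[0.041,0.027,0.068],"delta_rot":[0,0,0],"claw":0.03},{"dp":[0.041,0.002,0.098],"delta_rot":[0,0,0],"claw":0.03},{"dp":[0.041,-0.029,0.136],"delta_rot":[0,0,0],"claw":0.03},{"dp":[0.041,-0.029,0.136],"delta_rot":[0,0,0],"claw":0.03},{"dp":[0.041,-0.029,0.136],"delta_rot":[0,0,0],"claw":0.03}]'
python3 - <<'E'
from h import *
from rig import state,snapshot
im=snapshot("side"); t=snapshot("top")
cv2.imwrite("pics/s10.png",np.hstack([cv2.resize(im[60:230,130:330],(440,374)),cv2.resize(t[60:230,200:380],(352,374))]))
R=lean((-.5,.85),40,jaw=(.27,.96))
go(.673,-.150,.103,R=R)
E
```

```text
time: 11.28
position: [0.6691, 0.0249, 0.1087]
ee_rot: [139.8, 0.0, 30.3]
force: [1.1, -0.7, 0.4]
gripper_width: 0.509
pos [0.6708 0.0252 0.1111] rpy [139.8  -0.2  30.3] dp [-0.0865  0.1113  0.1043] dr [ 0.004 -0.001 -0.005] rows>= 3.2
```

View pics/s10.png

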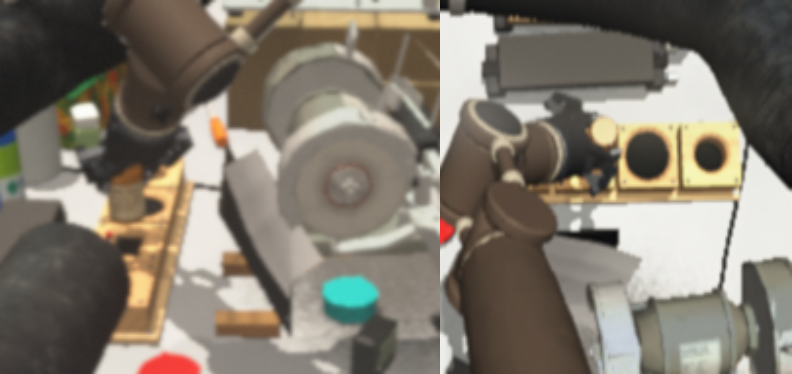

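```bash
python3 -m handwheel '[{"dp":[-0.017,0.022,0.021],"delta_rot":[0,0,0],"claw":0.03},{"dp":[-0.035,0.044,0.042],"delta_rot":[0,0,0],"claw":0.03},{"dp":[-0.052,0.067,0.063],"delta_rot":[0,0,0],"claw":0.03},{"dp":[-0.069,0.089,0.083],"delta_rot":[0,0,0],"claw":0.03},{"dp":[-0.0865,0.111,0.104],"delta_rot":[0,0,0],"claw":0.03},{"dp":[-0.0865,0.111,0.104],"delta_rot":[0,0,0],"claw":0.03},{"dp":[-0.0865,0.111,0.104],"delta_rot":[0,0,0],"claw":0.03}]'
python3 - <<'E'
from h import *
from rig import state,snapshot
im=snapshot("side"); t=snapshot("top")
cv2.imwrite("pics/s11.png",np.hstack([cv2.resize(im[60:230,130:330],(440,374)),cv2.resize(t[60:230,200:380],(352,374))]))
cv2.imwrite("pics/t11.png",cv2.resize(t[100:160,270:370],None,fx=7,fy=7,interpolation=cv2.INTER_CUBIC))
R=lean((-.5,.85),40,jaw=(.27,.96))
go(.673,-.150,.054,R=R)
E
```

```text
time: 12.25
position: [0.6722, -0.1502, 0.1027]
ee_rot: [139.8, -0.2, 30.2]
force: [0.2, 0.1, -1.0]
gripper_width: 0.505
pos [ 0.672  -0.1494  0.1019] rpy [139.8  -0.2  30.3] dp [ 0.0005 -0.0301  0.0373] dr [ 0.003 -0.    -0.004] rows>= 0.9
```

View pics/s11.png

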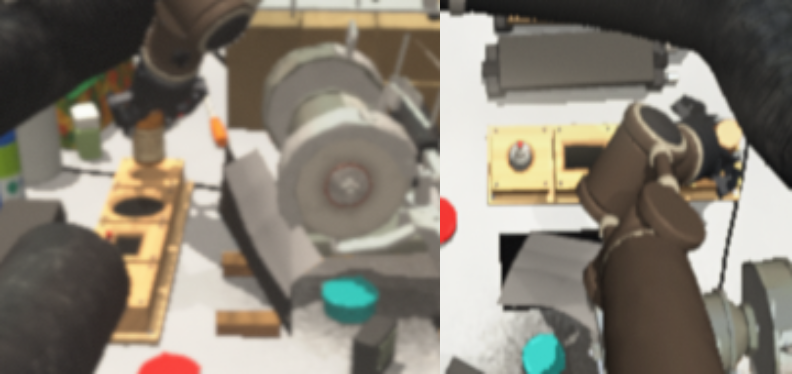

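View pics/t11.png

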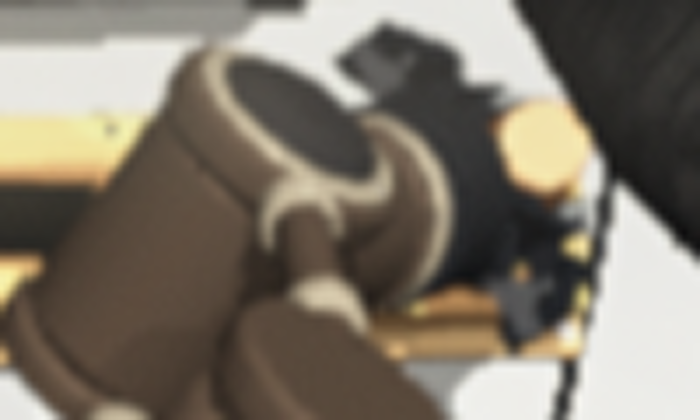

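Run:
```python
from h import *
for z in (.152,.158): print(plane("top",347.6,120.7,z))
# side: jar centre in crop (150,145)/2.2 -> px
print(proj("side",(.667,-.137,.064)),proj("side",(.667,-.137,.10)), 130+150/2.2)
```

```text
[ 0.6646739  -0.13891706  0.152     ]
[ 0.66288609 -0.13731104  0.158     ]
(np.float64(196.80503079834446), np.float64(132.9689819027745)) (np.float64(196.02991639508275), np.float64(121.96340167226353)) 198.1818181818182
```

```bash
python3 -m handwheel '[{"dp":[0.003,0.001,0.001],"delta_rot":[0,0,0],"claw":0.03},{"dp":[0.003,-0.006,0.009],"delta_rot":[0,0,0],"claw":0.03},{"dp":[0.003,-0.013,0.018],"delta_rot":[0,0,0],"claw":0.03},{"dp":[0.003,-0.02,0.027],"delta_rot":[0,0,0],"claw":0.03},{"dp":[0.003,-0.026,0.034],"delta_rot":[0,0,0],"claw":0.03},{"dp":[0.003,-0.029,0.037],"delta_rot":[0,0,0],"claw":0.03}]'
python3 - <<'E'
from h import *
from rig import state,snapshot
s=state();print(s['position'],s['force'],s['gripper_width'])
im=snapshot("side")
cv2.imwrite("pics/s12.png",cv2.resize(im[90:200,160:270],None,fx=5,fy=5,interpolation=cv2.INTER_CUBIC))
E
```

```text
time: 13.1
position: [0.6752, -0.1516, 0.0559]
ee_rot: [139.5, 0.1, 30.2]
force: [-9.4, 5.3, 22.3]
gripper_width: 0.507
[ 0.67515607 -0.15162888  0.05587823] [-9.36656728  5.28561256 22.27316983] 0.50731900193133
```

View pics/s12.png

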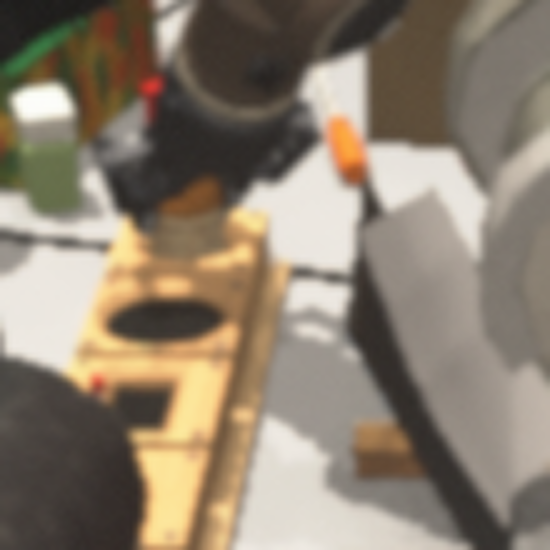

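```bash
python3 -m handwheel '[{"dp":[0,0,0],"delta_rot":[0,0,0],"claw":0.05},{"dp":[0,0,-0.001],"delta_rot":[0,0,0],"claw":0.065},{"dp":[0,0,-0.001],"delta_rot":[0,0,0],"claw":0.075},{"dp":[0,0,-0.002],"delta_rot":[0,0,0],"claw":0.075},{"dp":[0,0,-0.03],"delta_rot":[0,0,0],"claw":0.075},{"dp":[0,0,-0.07],"delta_rot":[0,0,0],"claw":0.08},{"dp":[0,0,-0.12],"delta_rot":[0,0,0],"claw":0.0854}]'
python3 - <<'E'
from h import *
from rig import state,snapshot
im=snapshot("side"); t=snapshot("top")
cv2.imwrite("pics/s13.png",np.hstack([cv2.resize(im[90:200,160:270],(380,380)),cv2.resize(t[90:160,220:370],(400,187)).copy() if 0 else cv2.resize(t[80:180,270:370],(380,380))]))
s=state();print(s['position'],s['force'],s['gripper_width'],s['qpos'].round(1))
E
```

```text
time: 14.02
position: [0.6343, -0.0834, 0.1453]
ee_rot: [139.9, 0.1, 30.2]
force: [1.7, -0.1, 0.6]
gripper_width: 0.999
[ 0.63764777 -0.08114106  0.15003239] [-0.08625948 -0.18392442 -0.37272041] 1.003477621895376 [  5.5  20.3 111.  -56.3  44.7  15.5]
```

View pics/s13.png

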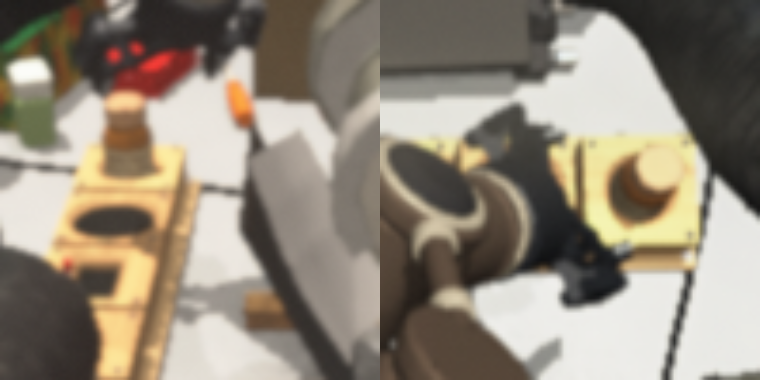

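Run:
```python
from h import *
print(plane("top",343.2,124.7,.110))
t=cv2.imread("pics/top0.png");s=cv2.imread("pics/side0.png")
a=cv2.resize(t[216:248,164:196],(390,390),interpolation=cv2.INTER_CUBIC)
b=cv2.resize(s[232:268,285:321],(390,390),interpolation=cv2.INTER_CUBIC)
o=np.hstack([a,b]).astype(float); o=np.clip((o-90)*1.5,0,255).astype(np.uint8)
cv2.imwrite("pics/tinz.png",o)
R=lean((-.29,.956),15,jaw=(.86,.5)); print(R.as_euler('xyz',degrees=True))
go(.50,.20,.23,R=R)
```

```text
[ 0.66537526 -0.13740128  0.11      ]
[165.           0.          16.87503131]
pos [ 0.6376 -0.0811  0.15  ] rpy [139.7  -0.4  30.4] dp [ 0.0242 -0.1864 -0.2628] dr [ 0.439 -0.117  0.208] rows>= 5.9
```

View pics/tinz.png

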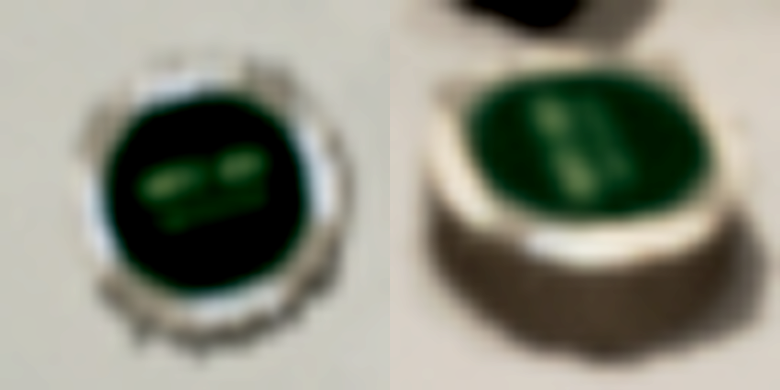

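```bash
python3 -m handwheel '[{"dp":[0.003,-0.026,-0.045],"delta_rot":[0.03,-0.01,0.015],"claw":0.0854},{"dp":[0.006,-0.052,-0.09],"delta_rot":[0.1,-0.027,0.05],"claw":0.0854},{"dp":[0.01,-0.079,-0.13],"delta_rot":[0.18,-0.048,0.085],"claw":0.0854},{"dp":[0.014,-0.106,-0.17],"delta_rot":[0.26,-0.07,0.123],"claw":0.0854},{"dp":[0.018,-0.133,-0.2],"delta_rot":[0.33,-0.088,0.156],"claw":0.0854},{"dp":[0.021,-0.16,-0.23],"delta_rot":[0.39,-0.104,0.185],"claw":0.0854},{"dp":[0.024,-0.186,-0.263],"delta_rot":[0.439,-0.117,0.208],"claw":0.0854},{"dp":[0.024,-0.186,-0.263],"delta_rot":[0.439,-0.117,0.208],"claw":0.0854}]' 40
python3 - <<'E'
from h import *
R=lean((-.29,.956),15,jaw=(.86,.5)); 
go(.362,.321,.12,R=R)
E
```

```text
time: 15.12
position: [0.4994, 0.199, 0.2268]
ee_rot: [165.1, 0.3, 16.8]
force: [-0.0, -0.2, -0.3]
gripper_width: 0.999
pos [0.4994 0.199  0.2268] rpy [165.1   0.3  16.8] dp [-0.0958 -0.1788  0.0635] dr [-0.002  0.006 -0.   ] rows>= 3.9
```

```bash
python3 -m handwheel '[{"dp":[-0.018,-0.034,0.01],"delta_rot":[0,0.006,0],"claw":0.0854},{"dp":[-0.037,-0.068,0.02],"delta_rot":[0,0.006,0],"claw":0.0854},{"dp":[-0.056,-0.105,0.035],"delta_rot":[0,0.006,0],"claw":0.0854},{"dp":[-0.076,-0.142,0.05],"delta_rot":[0,0.006,0],"claw":0.0854},{"dp":[-0.096,-0.179,0.0635],"delta_rot":[0,0.006,0],"claw":0.0854},{"dp":[-0.096,-0.179,0.0635],"delta_rot":[0,0.006,0],"claw":0.0854},{"dp":[-0.096,-0.179,0.0635],"delta_rot":[0,0.006,0],"claw":0.0854}]' 40
python3 - <<'E'
from h import *
from rig import snapshot
im=snapshot("side"); t=snapshot("top")
cv2.imwrite("pics/s14.png",np.hstack([cv2.resize(im[150:310,230:390],(380,380)),cv2.resize(t[170:280,130:240],(380,380))]))
R=lean((-.29,.956),15,jaw=(.86,.5)); 
go(.362,.321,.05,R=R)
go(.362,.321,.005,R=R)
E
```

```text
time: 16.0
position: [0.3623, 0.3193, 0.1195]
ee_rot: [165.0, 0.1, 16.8]
force: [-0.2, -0.2, -0.3]
gripper_width: 1.0
pos [0.3629 0.3197 0.1203] rpy [165.1  -0.   16.7] dp [-0.0005 -0.0196  0.0676] dr [-0.002  0.    -0.003] rows>= 1.3
pos [0.3629 0.3197 0.1203] rpy [165.1  -0.   16.7] dp [-0.0006 -0.0312  0.1111] dr [-0.002  0.    -0.003] rows>= 2.1
```

View pics/s14.png

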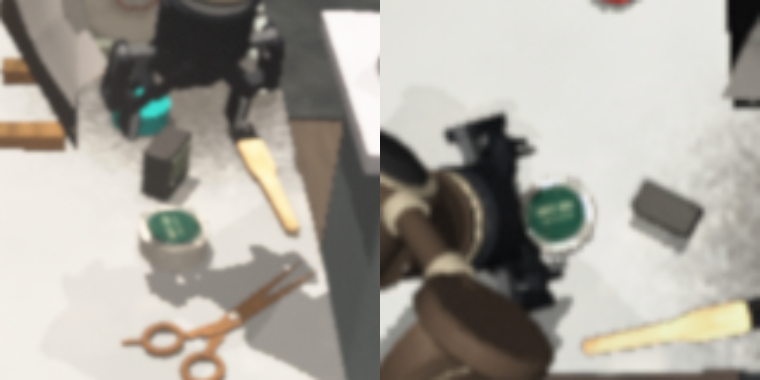

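```bash
python3 - <<'E'
from h import *
for X in ((.362,.320,.13),(.361,.325,.027)): 
    u,v=proj("side",X); print((u-230)*2.375,(v-150)*2.375)
    u,v=proj("top",X); print("t",(u-130)*3.4545+380,(v-170)*3.4545)
E
python3 -m handwheel '[{"dp":[0,-0.014,0.046],"delta_rot":[0,0,0],"claw":0.0854},{"dp":[0,-0.021,0.072],"delta_rot":[0,0,0],"claw":0.0854},{"dp":[0,-0.021,0.072],"delta_rot":[0,0,0],"claw":0.0854}]'
python3 - <<'E'
from h import *
from rig import snapshot
im=snapshot("side"); t=snapshot("top")
cv2.imwrite("pics/s15.png",np.hstack([cv2.resize(im[150:310,230:390],(380,380)),cv2.resize(t[170:280,130:240],(380,380))]))
R=lean((-.29,.956),15,jaw=(.86,.5)); 
go(.362,.321,.005,R=R)
E
```

```text
177.52952494956884 127.75495622415659
t 543.8013532566623 209.51046501299737
171.1501198530351 224.4029376444688
t 556.1372440505327 213.1900174591111
time: 16.48
position: [0.3605, 0.3198, 0.0436]
ee_rot: [165.0, 0.3, 16.7]
force: [-0.6, 0.3, 0.1]
gripper_width: 0.999
pos [0.3622 0.3219 0.0458] rpy [165.1  -0.   16.7] dp [-0.0004 -0.0097  0.0396] dr [-0.002  0.    -0.003] rows>= 0.7
```

View pics/s15.png

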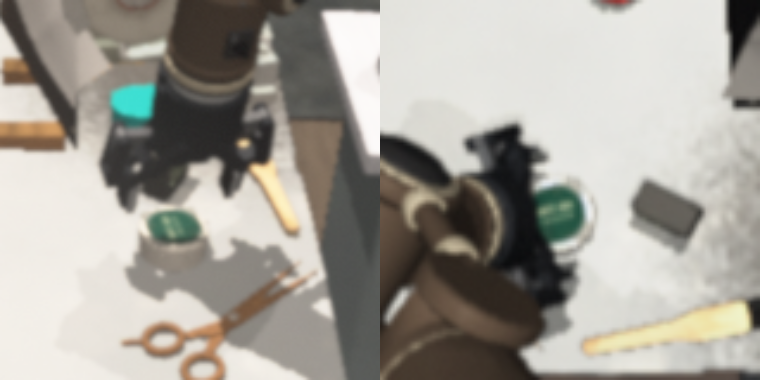

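```bash
python3 -m handwheel '[{"dp":[0,-0.005,0.02],"delta_rot":[0,0,0],"claw":0.0854},{"dp":[0,-0.01,0.039],"delta_rot":[0,0,0],"claw":0.0854},{"dp":[0,-0.01,0.039],"delta_rot":[0,0,0],"claw":0.0854}]'
python3 -m handwheel '[{"dp":[0,0,0],"delta_rot":[0,0,0],"claw":0.075},{"dp":[0,0,0],"delta_rot":[0,0,0],"claw":0.065},{"dp":[0,0,0],"delta_rot":[0,0,0],"claw":0.05},{"dp":[0,0,0],"delta_rot":[0,0,0],"claw":0.05},{"dp":[0,0,0],"delta_rot":[0,0,0],"claw":0.05}]' 45
python3 - <<'E'
from h import *
from rig import snapshot
im=snapshot("side"); t=snapshot("top")
cv2.imwrite("pics/s16.png",np.hstack([cv2.resize(im[150:310,230:390],(380,380)),cv2.resize(t[170:280,130:240],(380,380))]))
E
```

```text
time: 16.95
position: [0.3605, 0.3206, 0.0039]
ee_rot: [165.0, 0.2, 16.8]
force: [-0.1, 0.0, 0.2]
gripper_width: 0.998
time: 17.58
position: [0.3617, 0.3222, 0.0058]
ee_rot: [165.1, -0.0, 16.8]
force: [-1.9, -1.0, 5.9]
gripper_width: 0.732
```

View pics/s16.png

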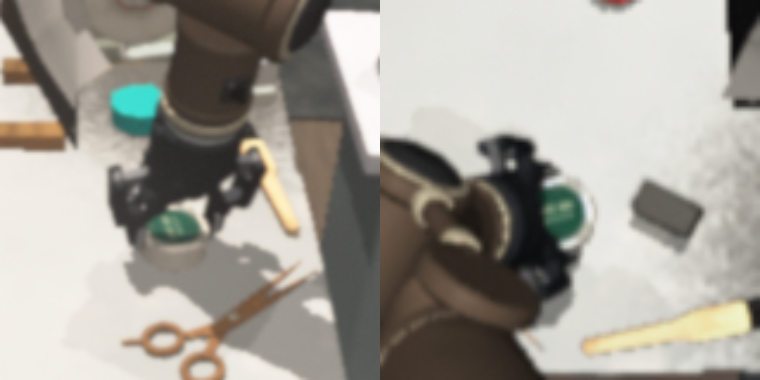

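```bash
python3 -m handwheel '[{"dp":[0,0.007,-0.025],"delta_rot":[0,0,0],"claw":0.05},{"dp":[0,0.018,-0.068],"delta_rot":[0,0,0],"claw":0.05},{"dp":[0,0.03,-0.11],"delta_rot":[0,0,0],"claw":0.05},{"dp":[0,0.041,-0.152],"delta_rot":[0,0,0],"claw":0.05},{"dp":[0,0.052,-0.193],"delta_rot":[0,0,0],"claw":0.05},{"dp":[0,0.052,-0.193],"delta_rot":[0,0,0],"claw":0.05}]'
python3 - <<'E'
from h import *
from rig import snapshot,state
im=snapshot("side"); t=snapshot("top")
cv2.imwrite("pics/s17.png",np.hstack([cv2.resize(im[90:250,210:370],(380,380)),cv2.resize(t[170:280,110:220],(380,380))]))
hs=cv2.cvtColor(t,cv2.COLOR_BGR2HSV).astype(int); m=(hs[...,0]>60)&(hs[...,0]<88)&(hs[...,1]>90)&(hs[...,2]<140)
m[:170]=0;m[280:]=0;m[:,:118]=0;m[:,230:]=0
k,l,st,c=cv2.connectedComponentsWithStats(m.astype(np.uint8)); i=1+np.argmax(st[1:,4]); print(st[i],c[i],plane("top",*c[i],.027+.2),state()['position'])
R=lean((-.29,.956),15,jaw=(.86,.5)); 
go(.45,.24,.22,R=R);go(.60,.05,.21,R=R)
E
```

```text
time: 18.42
position: [0.3635, 0.323, 0.2084]
ee_rot: [165.3, -0.4, 16.8]
force: [-0.1, 0.1, -0.7]
gripper_width: 0.729
[163 221  16  18 142] [170.85211268 229.54929577] [0.36264341 0.32148118 0.227     ] [0.36106439 0.32081213 0.20427563]
pos [0.3611 0.3208 0.2043] rpy [1.651e+02 1.000e-01 1.680e+01] dp [0.0618 0.1036 0.0112] dr [-0.002  0.001 -0.002] rows>= 2.2
pos [0.3611 0.3208 0.2043] rpy [1.651e+02 1.000e-01 1.680e+01] dp [0.1507 0.3187 0.0786] dr [-0.002  0.001 -0.002] rows>= 6.6
```

View pics/s17.png

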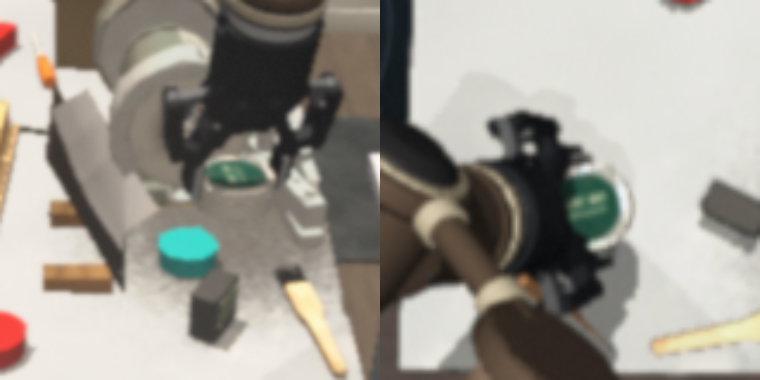

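```bash
python3 -m handwheel '[{"dp":[0.015,0.03,0.0],"delta_rot":[0,0,0],"claw":0.05},{"dp":[0.035,0.07,0.008],"delta_rot":[0,0,0],"claw":0.05},{"dp":[0.056,0.115,0.02],"delta_rot":[0,0,0],"claw":0.05},{"dp":[0.079,0.165,0.033],"delta_rot":[0,0,0],"claw":0.05},{"dp":[0.102,0.215,0.047],"delta_rot":[0,0,0],"claw":0.05},{"dp":[0.126,0.267,0.062],"delta_rot":[0,0,0],"claw":0.05},{"dp":[0.151,0.319,0.079],"delta_rot":[0,0,0],"claw":0.05},{"dp":[0.151,0.319,0.079],"delta_rot":[0,0,0],"claw":0.05}]'
python3 - <<'E'
from h import *
R=lean((-.29,.956),15,jaw=(.86,.5)); 
go(.664,-.044,.13,R=R)
E
```

```text
time: 19.52
position: [0.6011, 0.0461, 0.2069]
ee_rot: [165.1, 0.3, 16.5]
force: [0.2, 0.3, -0.5]
gripper_width: 0.732
pos [0.6011 0.0461 0.2069] rpy [165.1   0.3  16.5] dp [0.0352 0.081  0.101 ] dr [-0.001  0.007 -0.005] rows>= 2.4
```

```bash
python3 -m handwheel '[{"dp":[0.012,0.03,0.025],"delta_rot":[0,0,0],"claw":0.05},{"dp":[0.024,0.055,0.055],"delta_rot":[0,0,0],"claw":0.05},{"dp":[0.035,0.081,0.085],"delta_rot":[0,0.007,0],"claw":0.05},{"dp":[0.035,0.081,0.101],"delta_rot":[0,0.007,0],"claw":0.05},{"dp":[0.035,0.081,0.101],"delta_rot":[0,0.007,0],"claw":0.05},{"dp":[0.035,0.081,0.101],"delta_rot":[0,0.007,0],"claw":0.05}]'
python3 - <<'E'
from h import *
from rig import snapshot,state
im=snapshot("side"); t=snapshot("top")
cv2.imwrite("pics/s18.png",np.hstack([cv2.resize(im[70:210,150:290],(380,380)),cv2.resize(t[80:180,250:350],(380,380))]))
hs=cv2.cvtColor(t,cv2.COLOR_BGR2HSV).astype(int); m=(hs[...,0]>60)&(hs[...,0]<88)&(hs[...,1]>90)&(hs[...,2]<140)
m[:80]=0;m[180:]=0;m[:,:250]=0;m[:,350:]=0
k,l,st,c=cv2.connectedComponentsWithStats(m.astype(np.uint8)); i=1+np.argmax(st[1:,4]); print(st[i],c[i],plane("top",*c[i],.027+.126),state()['position'])
R=lean((-.29,.956),15,jaw=(.86,.5)); 
go(.664,-.044,.046,R=R)
E
```

```text
time: 20.27
position: [0.6637, -0.0386, 0.1331]
ee_rot: [165.1, -0.3, 16.9]
force: [-0.1, 0.1, -1.1]
gripper_width: 0.735Traceback (most recent call last):
  File "<stdin>", line 7, in <module>
    return _wrapfunc(a, 'argmax', axis=axis, out=out, **kwds)
    return bound(*args, **kwds)
ValueError: attempt to get argmax of an empty sequence
```

View pics/s18.png

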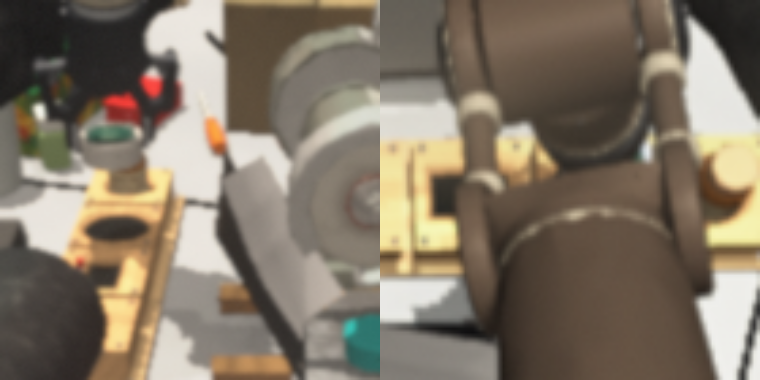

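Run:
```python
from h import *
print([ (np.round(proj("side",(.664,y,.155)),1)) for y in (-.044,-.036)],proj("side",(.664,-.041,.048)))
R=lean((-.29,.956),15,jaw=(.86,.5)); 
go(.664,-.044,.05,R=R)
im=cv2.imread("pics/s18.png")
from rig import snapshot
cv2.imwrite("pics/s19.png",cv2.resize(snapshot("side")[100:170,160:230],(560,560),interpolation=cv2.INTER_CUBIC))
```

```text
[array([190. , 117.2]), array([189.5, 118.4])] (np.float64(192.50801634350066), np.float64(152.42175261544625))
pos [ 0.6646 -0.0387  0.1343] rpy [165.1  -0.4  17. ] dp [-0.0027 -0.017   0.0827] dr [-0.001 -0.007 -0.001] rows>= 1.5
```

View pics/s19.png

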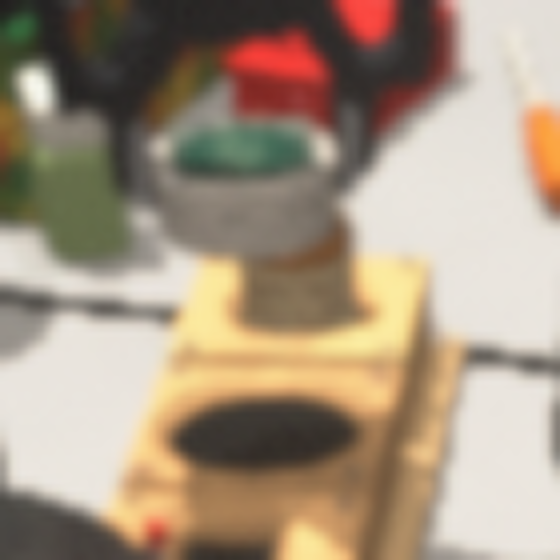

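```bash
python3 -m handwheel '[{"dp":[-0.001,0.003,0.005],"delta_rot":[0,0,0],"claw":0.05},{"dp":[-0.001,-0.003,0.03],"delta_rot":[0,0,0],"claw":0.05},{"dp":[-0.001,-0.01,0.055],"delta_rot":[0,0,0],"claw":0.05},{"dp":[-0.001,-0.014,0.072],"delta_rot":[0,0,0],"claw":0.05},{"dp":[-0.001,-0.016,0.08],"delta_rot":[0,0,0],"claw":0.05},{"dp":[-0.001,-0.017,0.083],"delta_rot":[0,0,0],"claw":0.05},{"dp":[-0.001,-0.017,0.083],"delta_rot":[0,0,0],"claw":0.05}]'
python3 - <<'E'
from h import *
from rig import state,snapshot
s=state();print(s['position'],s['force'],s['gripper_width'])
cv2.imwrite("pics/s20.png",cv2.resize(snapshot("side")[100:190,150:240],(560,560),interpolation=cv2.INTER_CUBIC))
E
```

```text
time: 21.3
position: [0.6658, -0.0447, 0.0492]
ee_rot: [165.1, -0.4, 16.9]
force: [0.7, 0.4, -0.5]
gripper_width: 0.728
[ 0.66578707 -0.04474947  0.04921793] [ 0.66563694  0.38564787 -0.45045122] 0.7281316100473515
```

View pics/s20.png

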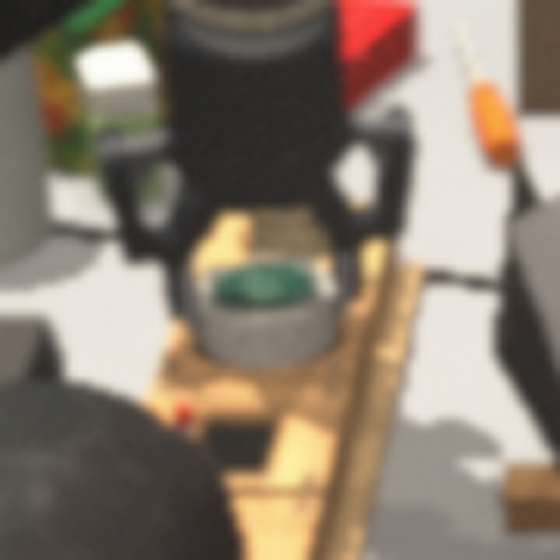

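```bash
python3 -m handwheel '[{"dp":[0,-0.0005,0.0015],"delta_rot":[0,0,0],"claw":0.05},{"dp":[0,-0.0008,0.003],"delta_rot":[0,0,0],"claw":0.05},{"dp":[0,-0.0008,0.003],"delta_rot":[0,0,0],"claw":0.05}]'
```

```text
time: 21.72
position: [0.6659, -0.0447, 0.047]
ee_rot: [165.0, -0.4, 16.9]
force: [-1.8, 1.2, 4.4]
gripper_width: 0.733
```

```bash
python3 -m handwheel '[{"dp":[0,0,0],"delta_rot":[0,0,0],"claw":0.07},{"dp":[0,0,0],"delta_rot":[0,0,0],"claw":0.0854},{"dp":[0,0,0],"delta_rot":[0,0,0],"claw":0.0854},{"dp":[0,0,0],"delta_rot":[0,0,0],"claw":0.0854},{"dp":[0,0,-0.025],"delta_rot":[0,0,0],"claw":0.0854},{"dp":[0,0,-0.07],"delta_rot":[0,0,0],"claw":0.0854},{"dp":[0,-0.02,-0.11],"delta_rot":[0,0,0],"claw":0.0854},{"dp":[0,-0.04,-0.15],"delta_rot":[0,0,0],"claw":0.0854}]'
python3 - <<'E'
from h import *
from rig import state,snapshot
im=snapshot("side"); t=snapshot("top")
cv2.imwrite("pics/s21.png",np.hstack([cv2.resize(im[100:190,150:240],(380,380),interpolation=cv2.INTER_CUBIC),cv2.resize(t[80:180,250:350],(380,380))]))
s=state();print(s['position'],s['time'])
R=Ro.from_euler('xyz',[180,0,-30],degrees=True)
for yaw in (-30,-28,150): go(.40,.22,.2,yaw=yaw)
print(s['qpos'].round(1))
E
```

```text
time: 22.72
position: [0.6418, 0.0294, 0.1813]
ee_rot: [165.1, -0.3, 16.8]
force: [-0.3, -0.6, -0.2]
gripper_width: 1.001
[0.64484699 0.03175516 0.18530623] 22.825
pos [0.6448 0.0318 0.1853] rpy [165.   -0.8  17. ] dp [-0.1787 -0.2387 -0.0818] dr [ 0.24  -0.121  0.814] rows>= 5.6
pos [0.6448 0.0318 0.1853] rpy [165.   -0.8  17. ] dp [-0.1787 -0.2387 -0.0818] dr [ 0.242 -0.117  0.78 ] rows>= 5.6
pos [0.6448 0.0318 0.1853] rpy [165.   -0.8  17. ] dp [-0.1787 -0.2387 -0.0818] dr [ 0.149  0.296 -2.306] rows>= 14.1
[  6.   21.   96.1 -16.8  60.2  -2.9]
```

View pics/s21.png

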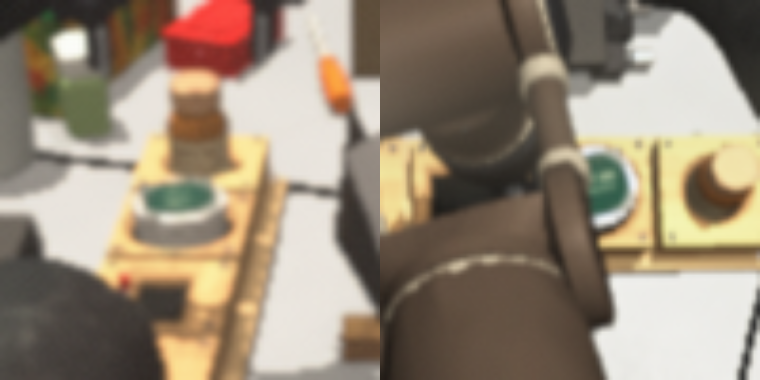

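Run:
```python
from h import *
go(.50,.15,.22,yaw=0);go(.365,.232,.2,yaw=-28)
```

```text
pos [0.6448 0.0318 0.1853] rpy [165.   -0.8  17. ] dp [-0.1033 -0.1409 -0.0752] dr [ 0.257 -0.053  0.294] rows>= 3.5
pos [0.6448 0.0318 0.1853] rpy [165.   -0.8  17. ] dp [-0.2086 -0.2596 -0.0878] dr [ 0.242 -0.117  0.78 ] rows>= 6.3
```

```bash
python3 -m handwheel '[{"dp":[-0.02,-0.03,-0.035],"delta_rot":[0.03,-0.01,0.05],"claw":0.0854},{"dp":[-0.05,-0.07,-0.055],"delta_rot":[0.08,-0.03,0.15],"claw":0.0854},{"dp":[-0.08,-0.107,-0.07],"delta_rot":[0.12,-0.05,0.27],"claw":0.0854},{"dp":[-0.11,-0.144,-0.076],"delta_rot":[0.16,-0.07,0.4],"claw":0.0854},{"dp":[-0.14,-0.182,-0.08],"delta_rot":[0.2,-0.09,0.53],"claw":0.0854},{"dp":[-0.173,-0.22,-0.083],"delta_rot":[0.22,-0.1,0.66],"claw":0.0854},{"dp":[-0.209,-0.26,-0.088],"delta_rot":[0.242,-0.117,0.78],"claw":0.0854},{"dp":[-0.209,-0.26,-0.088],"delta_rot":[0.242,-0.117,0.78],"claw":0.0854}]' 40
python3 - <<'E'
from h import *
go(.365,.232,.11,yaw=-28)
E
```

```text
time: 23.82
position: [0.3588, 0.2299, 0.1951]
ee_rot: [179.5, 0.6, -28.0]
force: [0.6, -0.3, 0.4]
gripper_width: 1.002
pos [0.3588 0.2299 0.1951] rpy [179.5   0.6 -28. ] dp [ 0.0054 -0.0055  0.085 ] dr [ 0.009  0.01  -0.   ] rows>= 1.6
```

```bash
python3 -m handwheel '[{"dp":[0.005,-0.0055,0.03],"delta_rot":[0.005,0.005,0],"claw":0.0854},{"dp":[0.005,-0.0055,0.085],"delta_rot":[0.009,0.01,0],"claw":0.0854},{"dp":[0.005,-0.0055,0.085],"delta_rot":[0.009,0.01,0],"claw":0.0854},{"dp":[0.005,-0.0055,0.085],"delta_rot":[0.009,0.01,0],"claw":0.0854}]' 40
python3 - <<'E'
from h import *
from rig import snapshot
im=snapshot("side"); t=snapshot("top")
cv2.imwrite("pics/s22.png",np.hstack([cv2.resize(im[130:270,240:380],(380,380),interpolation=cv2.INTER_CUBIC),cv2.resize(t[170:280,150:260],(380,380))]))
go(.365,.232,.017,yaw=-28)
X=np.array([.365,.232])
for z in (.12,.055,.0): print((np.array(proj("side",(*X,z)))-[240,130])*380/140)
E
```

```text
time: 24.32
position: [0.3701, 0.2327, 0.1129]
ee_rot: [-179.8, -0.2, -28.2]
force: [0.4, 0.3, 0.4]
gripper_width: 0.999
pos [0.371  0.2334 0.1141] rpy [-179.6   -0.3  -28.2] dp [-0.0051  0.0047  0.0971] dr [-0.007 -0.005 -0.004] rows>= 1.8
[167.35547671 149.80526049]
[162.45100338 214.78206856]
[158.55805735 266.35767919]
```

View pics/s22.png

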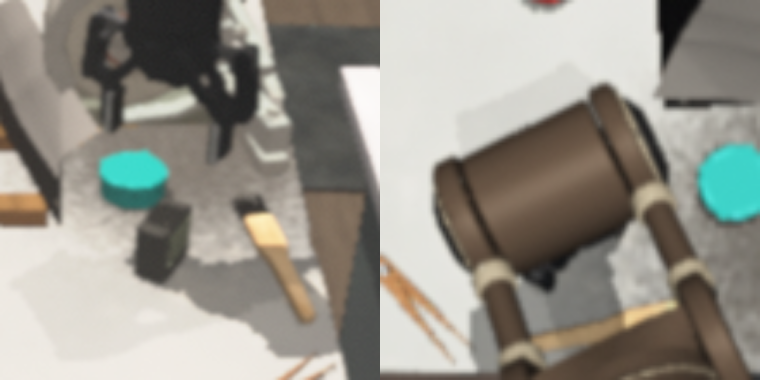

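```bash
python3 -m handwheel '[{"dp":[-0.005,0.0045,0.01],"delta_rot":[0,0,0],"claw":0.0854},{"dp":[-0.005,0.0045,0.05],"delta_rot":[0,0,0],"claw":0.0854},{"dp":[-0.005,0.0045,0.085],"delta_rot":[0,0,0],"claw":0.0854},{"dp":[-0.005,0.0045,0.097],"delta_rot":[0,0,0],"claw":0.0854},{"dp":[-0.005,0.0045,0.097],"delta_rot":[0,0,0],"claw":0.07},{"dp":[-0.005,0.0045,0.097],"delta_rot":[0,0,0],"claw":0.05},{"dp":[-0.005,0.0045,0.097],"delta_rot":[0,0,0],"claw":0.035},{"dp":[-0.005,0.0045,0.097],"delta_rot":[0,0,0],"claw":0.02}]' 30
python3 -m handwheel '[{"dp":[0,0,0],"delta_rot":[0,0,0],"claw":0.02},{"dp":[0,0,0],"delta_rot":[0,0,0],"claw":0.02},{"dp":[0,0,0],"delta_rot":[0,0,0],"claw":0.02}]' 40
python3 - <<'E'
from h import *
from rig import snapshot
im=snapshot("side")
cv2.imwrite("pics/s23.png",cv2.resize(im[130:270,240:380],(500,500),interpolation=cv2.INTER_CUBIC))
E
```

```text
time: 25.42
position: [0.3636, 0.2319, 0.0162]
ee_rot: [-179.7, -0.2, -28.2]
force: [0.2, -0.6, 5.6]
gripper_width: 0.345
time: 25.8
position: [0.3636, 0.2318, 0.0162]
ee_rot: [-179.7, -0.2, -28.2]
force: [-0.1, -0.8, 6.5]
gripper_width: 0.346
```

View pics/s23.png

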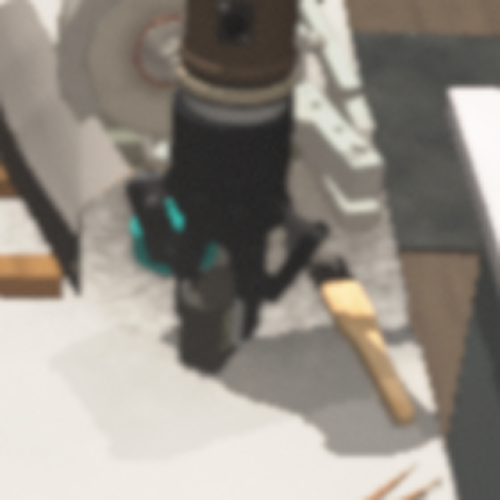

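```bash
python3 -m handwheel '[{"dp":[0,0,-0.03],"delta_rot":[0,0,0],"claw":0.02},{"dp":[0,0,-0.08],"delta_rot":[0,0,0],"claw":0.02},{"dp":[0,0,-0.13],"delta_rot":[0,0,0],"claw":0.02},{"dp":[0,0,-0.18],"delta_rot":[0,0,0],"claw":0.02},{"dp":[0,0,-0.205],"delta_rot":[0,0,0],"claw":0.02},{"dp":[0,0,-0.205],"delta_rot":[0,0,0],"claw":0.02}]'
python3 - <<'E'
from h import *
from rig import snapshot
im=snapshot("side");cv2.imwrite("pics/s24.png",cv2.resize(im[60:200,220:360],(500,500),interpolation=cv2.INTER_CUBIC))
go(.5,.15,.22,yaw=-15); go(.660,.056,.21,yaw=2)
E
```

```text
time: 26.6
position: [0.3633, 0.2317, 0.2223]
ee_rot: [-179.5, -0.3, -28.2]
force: [-0.3, -0.8, -1.1]
gripper_width: 0.349
pos [0.3619 0.231  0.2203] rpy [-179.7   -0.2  -28.2] dp [0.16   0.0062 0.0009] dr [-0.004 -0.004 -0.23 ] rows>= 2.9
pos [0.3619 0.231  0.2203] rpy [-179.7   -0.2  -28.2] dp [0.3454 0.0135 0.0114] dr [-0.004 -0.005 -0.527] rows>= 6.3
```

View pics/s24.png

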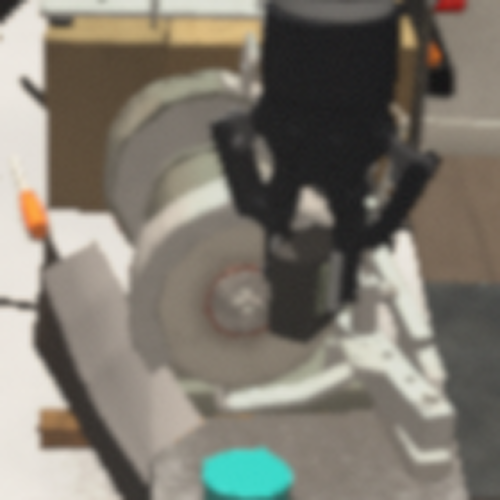

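```bash
python3 -m handwheel '[{"dp":[0.03,0.001,0],"delta_rot":[0,0,-0.03],"claw":0.02},{"dp":[0.08,0.003,0],"delta_rot":[0,0,-0.12],"claw":0.02},{"dp":[0.135,0.005,0],"delta_rot":[0,0,-0.22],"claw":0.02},{"dp":[0.19,0.0075,0.002],"delta_rot":[-0.002,-0.003,-0.32],"claw":0.02},{"dp":[0.245,0.0095,0.005],"delta_rot":[-0.002,-0.003,-0.42],"claw":0.02},{"dp":[0.3,0.012,0.008],"delta_rot":[-0.004,-0.005,-0.48],"claw":0.02},{"dp":[0.345,0.0135,0.011],"delta_rot":[-0.004,-0.005,-0.527],"claw":0.02},{"dp":[0.345,0.0135,0.011],"delta_rot":[-0.004,-0.005,-0.527],"claw":0.02}]'
python3 -m handwheel '[{"dp":[0,0,0.03],"delta_rot":[0,0,0],"claw":0.02},{"dp":[0,0,0.08],"delta_rot":[0,0,0],"claw":0.02},{"dp":[0,0,0.115],"delta_rot":[0,0,0],"claw":0.02},{"dp":[0,0,0.115],"delta_rot":[0,0,0],"claw":0.02},{"dp":[0,0,0.115],"delta_rot":[0,0,0],"claw":0.02}]'
python3 - <<'E'
from h import *
from rig import snapshot
im=snapshot("side");t=snapshot("top");cv2.imwrite("pics/s25.png",np.hstack([cv2.resize(im[90:190,150:250],(400,400),interpolation=cv2.INTER_CUBIC),cv2.resize(t[90:190,220:320],(400,400),interpolation=cv2.INTER_CUBIC)]))
go(.660,.056,.054,yaw=2)
for X in ((.66,.056,.08),(.66,.0835,.08),(.66,.056,.048)): print((np.array(proj("side",X))-[150,90])*4)
E
```

```text
time: 27.65
position: [0.6599, 0.0538, 0.2055]
ee_rot: [179.9, 0.4, 1.8]
force: [-0.7, 0.6, -1.6]
gripper_width: 0.35
time: 28.28
position: [0.6591, 0.0565, 0.0952]
ee_rot: [180.0, 0.1, 2.0]
force: [0.7, 0.3, -0.8]
gripper_width: 0.35
pos [0.6608 0.0563 0.0971] rpy [ 1.799e+02 -1.000e-01  2.000e+00] dp [-0.0008  0.0002  0.0431] dr [ 0.001 -0.002  0.   ] rows>= 0.8
[146.48728047 275.08396051]
[138.43555255 295.35108489]
[150.1531888  317.17219689]
```

View pics/s25.png

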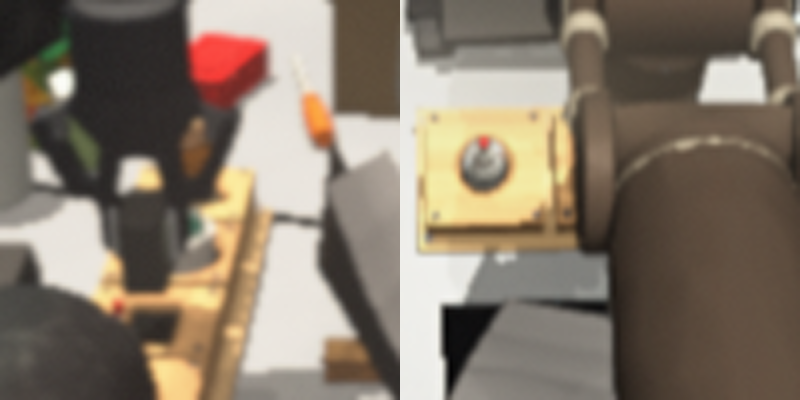

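Run:
```python
from h import *
from rig import snapshot
im=snapshot("side")
o=np.clip(cv2.resize(im[125:185,160:220],(600,600),interpolation=cv2.INTER_CUBIC).astype(float)*1.4,0,255).astype(np.uint8);cv2.imwrite("pics/s26.png",o)
f=lambda X:((np.array(proj("side",X))-[160,125])*10).round()
z=.081
for dx,dy in ((-.015,.0275),(.015,.0275)): print("bottom",f((.66+dx,.056+dy,z)),"top",f((.66+dx,.056+dy,z+.055)))
for dx,dy in ((-.018,.031),(.018,.031),(-.018,-.031),(.018,-.031)): print("rec",f((.66+dx,.056+dy,.048)))
```

```text
bottom [303. 387.] top [288. 196.]
bottom [188. 383.] top [170. 192.]
rec [321. 504.]
rec [185. 499.]
rec [362. 389.]
rec [232. 384.]
```

View pics/s26.png

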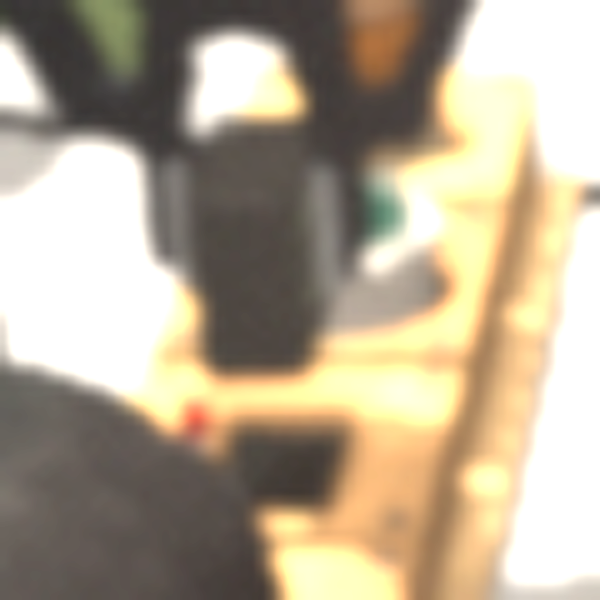

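```bash
python3 -m handwheel '[{"dp":[-0.001,-0.002,0.0],"delta_rot":[0,0,0],"claw":0.02},{"dp":[-0.001,-0.002,0.015],"delta_rot":[0,0,0],"claw":0.02},{"dp":[-0.001,-0.002,0.027],"delta_rot":[0,0,0],"claw":0.02},{"dp":[-0.001,-0.002,0.034],"delta_rot":[0,0,0],"claw":0.02},{"dp":[-0.001,-0.002,0.036],"delta_rot":[0,0,0],"claw":0.02}]'
python3 - <<'E'
from h import *
from rig import snapshot,state
s=state();print(s['position'],s['force'])
im=snapshot("side")
o=np.clip(cv2.resize(im[125:185,160:220],(600,600),interpolation=cv2.INTER_CUBIC).astype(float)*1.4,0,255).astype(np.uint8);cv2.imwrite("pics/s27.png",o)
E
```

```text
time: 29.05
position: [0.658, 0.0577, 0.0635]
ee_rot: [179.9, 0.3, 2.0]
force: [-10.7, -0.5, 31.1]
gripper_width: 0.348
[0.65796213 0.0576723  0.06353559] [-10.69963194  -0.49330716  31.1446727 ]
```

View pics/s27.png

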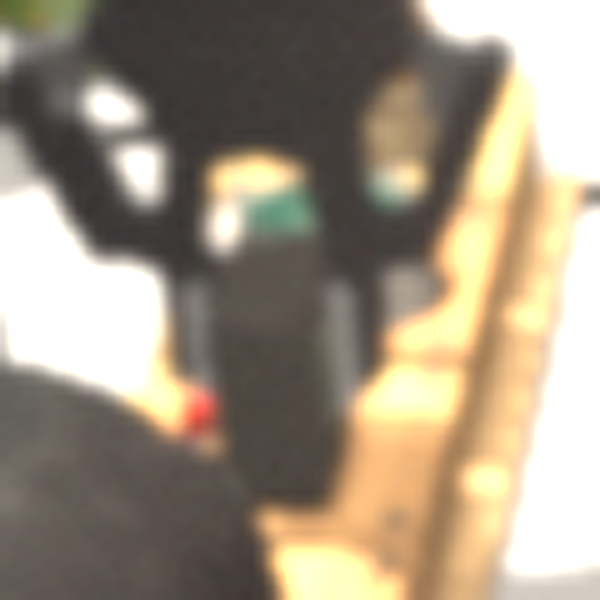

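```bash
python3 -m handwheel '[{"dp":[0,0,-0.004],"delta_rot":[0,0,0],"claw":0.02},{"dp":[0,0,-0.008],"delta_rot":[0,0,0],"claw":0.02},{"dp":[0,0,-0.008],"delta_rot":[0,0,0],"claw":0.02}]'
python3 - <<'E'
from h import *
from rig import snapshot,state
s=state();print(s['position'],s['force'],s['wrist_torque'])
im=snapshot("side");t=snapshot("top")
o=np.clip(cv2.resize(im[125:185,160:220],(600,600),interpolation=cv2.INTER_CUBIC).astype(float)*1.4,0,255).astype(np.uint8);cv2.imwrite("pics/s28.png",o)
cv2.imwrite("pics/t28.png",cv2.resize(t[90:190,220:320],(400,400),interpolation=cv2.INTER_CUBIC))
E
```

```text
time: 29.48
position: [0.6578, 0.0579, 0.066]
ee_rot: [180.0, 0.2, 2.0]
force: [0.4, -0.2, -1.5]
gripper_width: 0.346
[0.65779212 0.05787129 0.06598762] [ 0.39655796 -0.16509565 -1.47034171] [ 0.04092387 -0.01428131 -0.00096021]
```

View pics/s28.png

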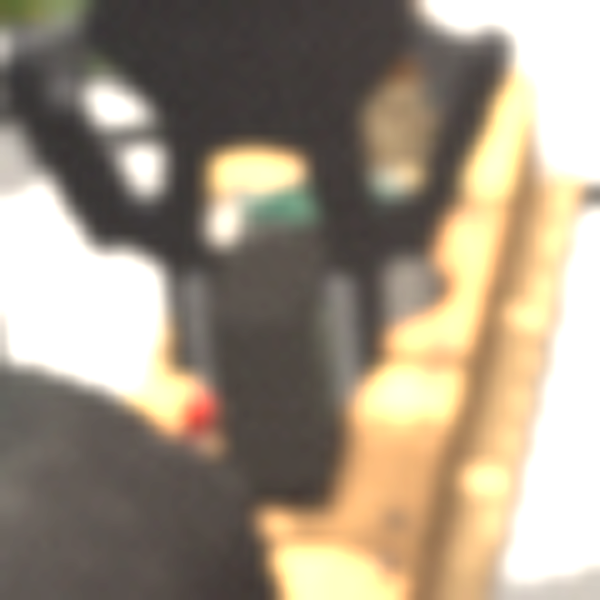

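```bash
python3 -m handwheel '[{"dp":[0,0,0.003],"delta_rot":[0,0,0],"claw":0.02},{"dp":[0,0,0.005],"delta_rot":[0,0,0],"claw":0.02},{"dp":[0,0,0.005],"delta_rot":[0,0,0],"claw":0.02}]'
python3 - <<'E'
from rig import state
s=state();print(s['position'],s['force'],s['wrist_torque'],s['ee_rot'])
E
```

```text
time: 29.95
position: [0.6581, 0.0579, 0.0638]
ee_rot: [179.9, 0.2, 2.0]
force: [-3.5, -0.5, 10.8]
gripper_width: 0.347
[0.65813368 0.05788382 0.06381862] [-3.46053477 -0.48297138 10.77249462] [-0.04988726  0.91511883  0.05396892] [1.79948697e+02 1.78052415e-01 2.00710297e+00]
```

```bash
python3 -m handwheel '[{"dp":[0,0,-0.005],"delta_rot":[0,0,0],"claw":0.02},{"dp":[0.004,0,-0.005],"delta_rot":[0,0,0],"claw":0.02},{"dp":[0.004,0,-0.001],"delta_rot":[0,0,0],"claw":0.02},{"dp":[0.004,0,0],"delta_rot":[0,0,0],"claw":0.02},{"dp":[0.004,0,0],"delta_rot":[0,0,0],"claw":0.02}]'
python3 - <<'E'
from rig import state
s=state();print(s['position'],s['force'],s['wrist_torque'],s['ee_rot'])
E
```

```text
time: 30.58
position: [0.6616, 0.058, 0.061]
ee_rot: [179.9, 0.2, 2.0]
force: [1.3, 0.6, -0.5]
gripper_width: 0.35
[0.66155387 0.05801709 0.06098892] [ 1.34695339  0.62612303 -0.4898373 ] [-0.0094546  -0.03757474  0.00040107] [179.94990641   0.19261658   2.00079102]
```

```bash
python3 -m handwheel '[{"dp":[0.002,0,0.001],"delta_rot":[0,0,0],"claw":0.02},{"dp":[0.003,0,0.003],"delta_rot":[0,0,0],"claw":0.02},{"dp":[0.003,0,0.005],"delta_rot":[0,0,0],"claw":0.02},{"dp":[0.003,0,0.006],"delta_rot":[0,0,0],"claw":0.02}]'
python3 - <<'E'
from rig import state
s=state();print(s['position'],s['force'],s['wrist_torque'])
E
```

```text
time: 31.08
position: [0.6646, 0.0581, 0.0555]
ee_rot: [180.0, 0.2, 2.0]
force: [-1.4, 0.4, 0.2]
gripper_width: 0.35
[0.66459877 0.05813917 0.05545713] [-1.43059864  0.36955743  0.18543054] [ 0.02355578  0.34343613 -0.05761113]
```

Sliding in; a few more millimetres down.

```bash
python3 -m handwheel '[{"dp":[0,0,0.001],"delta_rot":[0,0,0],"claw":0.02},{"dp":[0,0,0.002],"delta_rot":[0,0,0],"claw":0.02},{"dp":[0,0,0.003],"delta_rot":[0,0,0],"claw":0.02},{"dp":[0,0,0.004],"delta_rot":[0,0,0],"claw":0.02}]'
python3 - <<'E'
from h import *
from rig import state,snapshot
s=state();print(s['position'],s['force'],s['wrist_torque'])
im=snapshot("side")
o=np.clip(cv2.resize(im[125:185,160:220],(600,600),interpolation=cv2.INTER_CUBIC).astype(float)*1.4,0,255).astype(np.uint8);cv2.imwrite("pics/s29.png",o)
E
```

```text
time: 31.58
position: [0.6646, 0.0581, 0.0523]
ee_rot: [180.0, 0.2, 2.0]
force: [-4.9, -0.5, 6.8]
gripper_width: 0.345
[0.66463031 0.05813875 0.05226478] [-4.89687661 -0.5263082   6.8433257 ] [-0.00256659  0.96651958 -0.0600769 ]
```

View pics/s29.png

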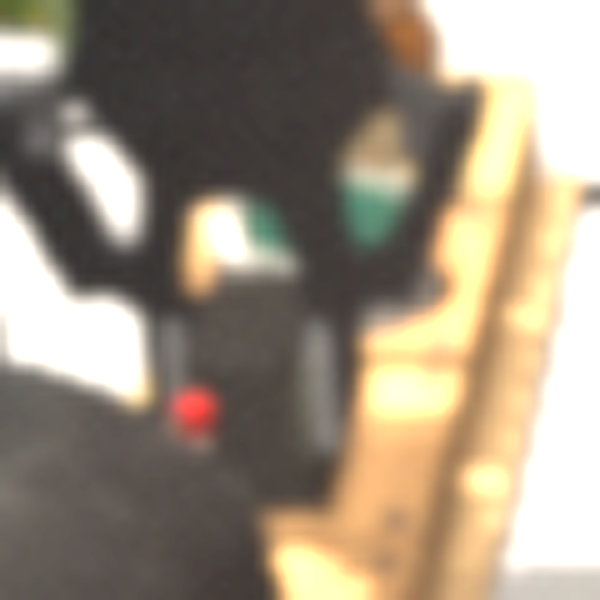

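```bash
python3 -m handwheel '[{"dp":[0,0,0],"delta_rot":[0,0,0],"claw":0.045},{"dp":[0,0,0],"delta_rot":[0,0,0],"claw":0.06},{"dp":[0,0,0],"delta_rot":[0,0,0],"claw":0.06},{"dp":[0,0,-0.01],"delta_rot":[0,0,0],"claw":0.06},{"dp":[0,0,-0.05],"delta_rot":[0,0,0],"claw":0.06},{"dp":[0,0,-0.11],"delta_rot":[0,0,0],"claw":0.06},{"dp":[0,0,-0.17],"delta_rot":[0,0,0],"claw":0.06},{"dp":[0,0,-0.17],"delta_rot":[0,0,0],"claw":0.06}]'
python3 - <<'E'
from h import *
go(.40,.33,.25,yaw=30)
E
```

```text
time: 32.62
position: [0.6706, 0.0584, 0.231]
ee_rot: [179.9, -0.8, 2.0]
force: [0.6, -0.5, -0.2]
gripper_width: 0.701
pos [0.6706 0.0584 0.231 ] rpy [179.9  -0.8   2. ] dp [-0.2607 -0.2808 -0.023 ] dr [ 0.005 -0.014 -0.489] rows>= 7.0
```

```bash
python3 -m handwheel '[{"dp":[-0.03,-0.03,-0.01],"delta_rot":[0,0,0],"claw":0.06},{"dp":[-0.066,-0.07,-0.02],"delta_rot":[0,0,-0.06],"claw":0.06},{"dp":[-0.1,-0.11,-0.023],"delta_rot":[0,0,-0.15],"claw":0.06},{"dp":[-0.135,-0.145,-0.023],"delta_rot":[0,0,-0.24],"claw":0.06},{"dp":[-0.17,-0.185,-0.023],"delta_rot":[0,0,-0.33],"claw":0.06},{"dp":[-0.205,-0.22,-0.023],"delta_rot":[0,0,-0.42],"claw":0.06},{"dp":[-0.235,-0.255,-0.023],"delta_rot":[0,0,-0.48],"claw":0.06},{"dp":[-0.26,-0.28,-0.023],"delta_rot":[0,0,-0.489],"claw":0.06}]'
python3 - <<'E'
from h import *
go(.18,.59,.26,yaw=60)
E
```

```text
time: 33.62
position: [0.394, 0.33, 0.2446]
ee_rot: [-180.0, 0.2, 30.1]
force: [0.9, 0.3, 0.1]
gripper_width: 0.704
pos [0.394  0.33   0.2446] rpy [-180.     0.2   30.1] dp [-0.0548 -0.3323 -0.0151] dr [-0.001  0.003 -0.522] rows>= 6.1
```

```bash
python3 -m handwheel '[{"dp":[-0.007,-0.045,-0.015],"delta_rot":[0,0,-0.07],"claw":0.06},{"dp":[-0.014,-0.09,-0.015],"delta_rot":[0,0,-0.14],"claw":0.06},{"dp":[-0.022,-0.138,-0.015],"delta_rot":[0,0,-0.22],"claw":0.06},{"dp":[-0.03,-0.185,-0.015],"delta_rot":[0,0,-0.3],"claw":0.06},{"dp":[-0.038,-0.235,-0.015],"delta_rot":[0,0,-0.38],"claw":0.06},{"dp":[-0.046,-0.285,-0.015],"delta_rot":[0,0,-0.45],"claw":0.06},{"dp":[-0.054,-0.332,-0.015],"delta_rot":[0,0,-0.52],"claw":0.06},{"dp":[-0.054,-0.332,-0.015],"delta_rot":[0,0,-0.52],"claw":0.06}]'
python3 - <<'E'
from h import *
from rig import snapshot
im=snapshot("side");t=snapshot("top");cv2.imwrite("pics/s30.png",np.hstack([cv2.resize(im[90:190,150:250],(400,400),interpolation=cv2.INTER_CUBIC),cv2.resize(t[80:180,225:365],(400,286),interpolation=cv2.INTER_CUBIC).copy() if 0 else cv2.resize(t[65:195,225:355],(400,400),interpolation=cv2.INTER_CUBIC)]))
cv2.imwrite("pics/t30.png",t)
E
```

```text
time: 34.62
position: [0.1805, 0.5912, 0.2594]
ee_rot: [-179.9, 0.1, 60.1]
force: [1.0, -0.7, 1.3]
gripper_width: 0.705
```

View pics/s30.png

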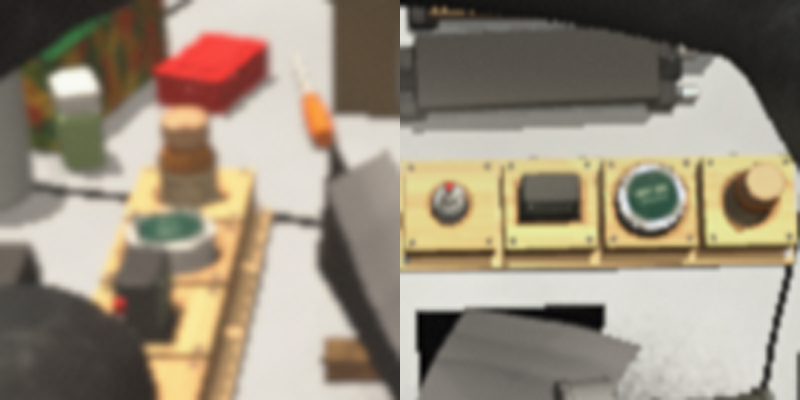

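View pics/t30.png

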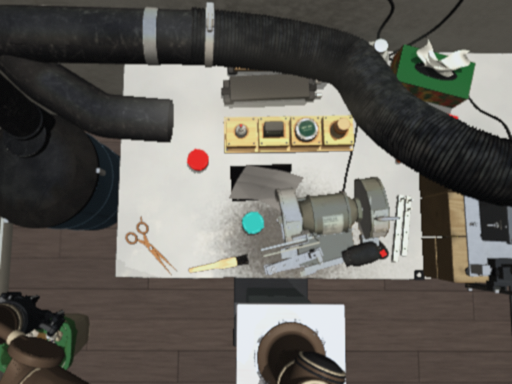

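Run:
```python
from h import *
np.set_printoptions(precision=3,suppress=True)
for n,t,s,z in [("bottle tip .115",(241.2,125.8),(180,166.2),.115),("cap .110",(343.6,124.8),(196.7,119.5),.11),("gauge .091",(274.1,125.8),(185.7,157),.091),("tin .068",(307.9,129),(192.5,146.8),.068)]:
    print(n,*tri(s,t),"expected z",plane("top",*t,z)[:2])
a=cv2.imread("pics/t30.png");import rig
s=rig.snapshot("side");cv2.imwrite("pics/z31.png",np.hstack([cv2.resize(s[115:175,165:225],(400,400),interpolation=cv2.INTER_CUBIC),cv2.resize(a[110:155,222:292],(400,257),interpolation=cv2.INTER_CUBIC) if 0 else cv2.resize(a[100:160,292:352],(400,400),interpolation=cv2.INTER_CUBIC)]))
cv2.imwrite("pics/z32.png",cv2.resize(a[100:160,225:295],(700,600),interpolation=cv2.INTER_CUBIC))
```

```text
bottle tip .115 [0.657 0.152 0.112] 0.002280672290265581 expected z [0.657 0.152]
cap .110 [ 0.665 -0.139  0.107] 0.001001939800271515 expected z [ 0.665 -0.139]
gauge .091 [0.664 0.057 0.086] 0.00434720921296462 expected z [0.665 0.057]
tin .068 [ 0.664 -0.045  0.064] 0.0006036065363767155 expected z [ 0.663 -0.044]
```

View pics/z31.png

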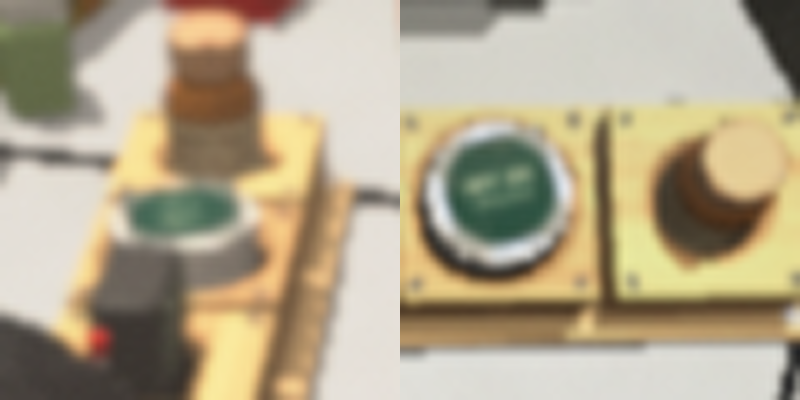

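View pics/z32.png

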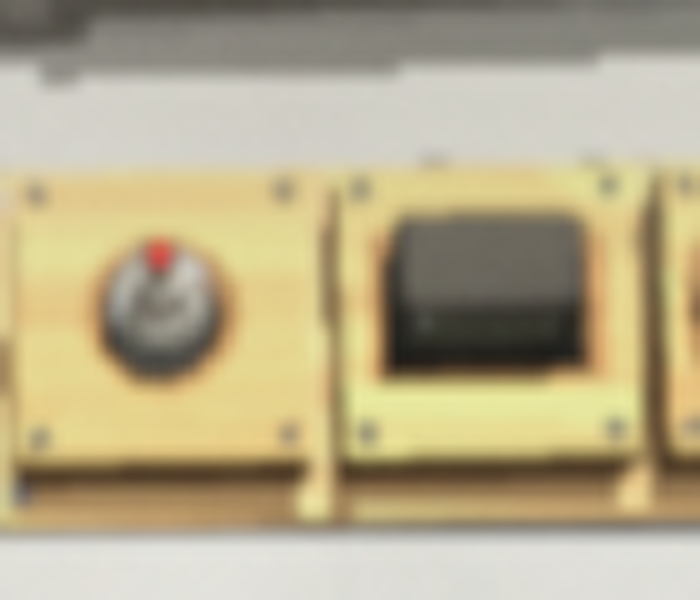

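Run:
```python
from h import *
import rig
s=rig.snapshot("side"); s0=cv2.imread("pics/side0.png")
def fit(im,x0,x1,y0,y1):
    k=6;c=cv2.resize(im[y0:y1,x0:x1],None,fx=k,fy=k,interpolation=cv2.INTER_CUBIC)
    h=cv2.cvtColor(c,cv2.COLOR_BGR2HSV).astype(int); m=((h[...,0]>55)&(h[...,0]<95)&(h[...,1]>70)).astype(np.uint8)
    cs,_=cv2.findContours(m,cv2.RETR_EXTERNAL,cv2.CHAIN_APPROX_NONE); q=max(cs,key=cv2.contourArea).reshape(-1,2)
    e=cv2.fitEllipse(cv2.convexHull(q)); return (e[0][0]/k+x0,e[0][1]/k+y0),(e[1][0]/k,e[1][1]/k),e[2]
def pred(X,tilt=0,r=.021):
    a=np.linspace(0,2*np.pi,60); P_=[proj("side",(X[0]+r*np.cos(t),X[1]+r*np.sin(t),X[2]+r*np.cos(t)*np.tan(np.radians(tilt)))) for t in a]
    return cv2.fitEllipse(np.array(P_,np.float32))
print("bench",fit(s0,285,321,232,268),pred((.361,.325,.027)))
print("now",fit(s,178,210,138,158),*[pred((.664,-.042,.068),k) for k in (-5,0,5)])
```

```text
bench ((305.0992088317871, 245.35882186889648), (10.981575012207031, 15.525232950846354), 103.69860076904297) ((302.0785217285156, 244.6015167236328), (12.382943153381348, 19.570558547973633), 95.99650573730469)
now ((196.08586629231772, 146.42904790242514), (3.5724976857503257, 4.779254913330078), 85.83240509033203) ((192.07406616210938, 146.05145263671875), (6.396234512329102, 14.942150115966797), 81.2335205078125) ((192.06834411621094, 146.05215454101562), (6.656308650970459, 14.909895896911621), 86.5976333618164) ((192.06253051757812, 146.05194091796875), (6.86741828918457, 14.986186981201172), 92.1292724609375)
```

Run:
```python
from h import *
import rig
s=rig.snapshot("side"); s0=cv2.imread("pics/side0.png")
def fit(im,x0,x1,y0,y1,th):
    k=8;c=cv2.resize(im[y0:y1,x0:x1],None,fx=k,fy=k,interpolation=cv2.INTER_CUBIC).astype(int)
    m=((c[...,1]-c[...,2])>th).astype(np.uint8)
    cs,_=cv2.findContours(m,cv2.RETR_EXTERNAL,cv2.CHAIN_APPROX_NONE); q=max(cs,key=cv2.contourArea).reshape(-1,2)
    e=cv2.fitEllipse(cv2.convexHull(q)); return (round(e[0][0]/k+x0,1),round(e[0][1]/k+y0,1)),(round(e[1][0]/k,1),round(e[1][1]/k,1)),round(e[2],1)
for th in (8,15,22): print("bench",fit(s0,285,321,232,268,th),"now",fit(s,178,210,138,158,th))
```

```text
bench ((303.2, 245.4), (14.3, 22.6), 95.3) now ((192.3, 146.8), (7.3, 16.6), 84.4)
bench ((303.2, 245.4), (13.4, 21.8), 95.9) now ((192.3, 146.8), (6.5, 15.6), 84.4)
bench ((303.2, 245.4), (12.8, 20.7), 95.7) now ((192.2, 146.8), (5.6, 14.6), 84.6)
```

The tin's label ellipse is at 84.4° where a level tin would give 86.6°. The gauge's contact data also puts the blocks about 4 mm farther in +x than I assumed. The tin's -x edge may therefore be resting on the chamfer, so I'll go back and press that rim gently with closed fingers.

```bash
python3 - <<'E'
from h import *
go(.40,.33,.25,yaw=30)
E
python3 -m handwheel '[{"dp":[0.02,0.04,0],"delta_rot":[0,0,0.05],"claw":0},{"dp":[0.04,0.085,0],"delta_rot":[0,0,0.13],"claw":0},{"dp":[0.062,0.13,0],"delta_rot":[0,0,0.21],"claw":0},{"dp":[0.084,0.175,0],"delta_rot":[0,0,0.29],"claw":0},{"dp":[0.1,0.22,0.005],"delta_rot":[0,0,0.37],"claw":0},{"dp":[0.11,0.265,0.01],"delta_rot":[0,0,0.45],"claw":0},{"dp":[0.115,0.32,0.01],"delta_rot":[0,0,0.524],"claw":0}]'
python3 - <<'E'
from h import *
R=lean((-.29,.956),15,jaw=(.86,.5)); 
go(.60,.05,.21,R=R)
E
```

```text
pos [0.1839 0.5884 0.26  ] rpy [-180.     0.2   59.7] dp [-0.1142  0.317   0.01  ] dr [-0.     0.003  0.519] rows>= 6.1
time: 35.75
position: [0.5191, 0.5262, 0.249]
ee_rot: [-180.0, 0.2, 29.6]
force: [0.2, 0.8, 0.6]
gripper_width: -0.001
pos [0.5191 0.5262 0.249 ] rpy [-180.     0.2   29.6] dp [-0.1646  0.4541  0.0394] dr [-0.261 -0.026  0.221] rows>= 8.8
```

I typed the sign of tool x wrong on that move, and the tool is now at (0.52, 0.53). It touched nothing (force about 1 N). I'll look before moving on.

Run:
```python
from h import *
from rig import snapshot
cv2.imwrite("pics/s33.png",snapshot("side"));cv2.imwrite("pics/t33.png",snapshot("top"))
go(.42,.33,.25,yaw=30)
```

```text
pos [0.5239 0.5229 0.2492] rpy [179.8   0.   29.3] dp [-0.185   0.1174 -0.0003] dr [ 0.003  0.001 -0.012] rows>= 4.0
```

View pics/t33.png

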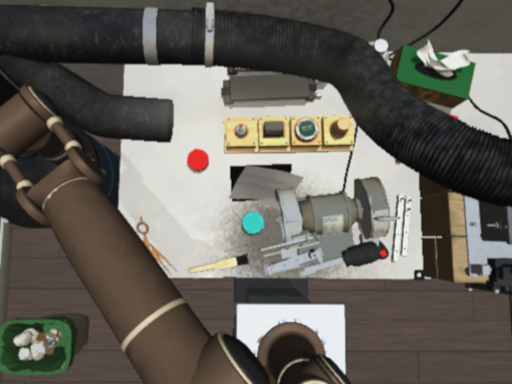

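View pics/s33.png

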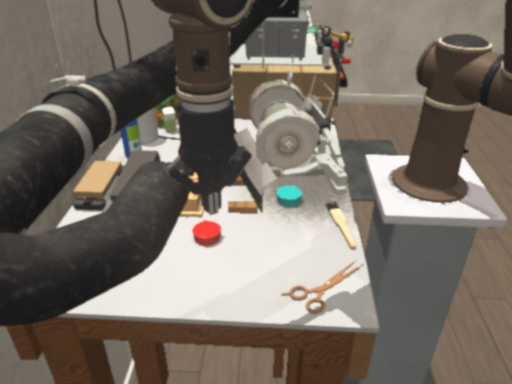

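```bash
python3 -m handwheel '[{"dp":[-0.037,0.023,0],"delta_rot":[0,0,0],"claw":0},{"dp":[-0.074,0.047,0],"delta_rot":[0,0,0],"claw":0},{"dp":[-0.111,0.07,0],"delta_rot":[0,0,0],"claw":0},{"dp":[-0.148,0.094,0],"delta_rot":[0,0,0],"claw":0},{"dp":[-0.185,0.117,0],"delta_rot":[0,0,0],"claw":0},{"dp":[-0.185,0.117,0],"delta_rot":[0,0,0],"claw":0}]'
python3 - <<'E'
from h import *
R=lean((-.29,.956),15,jaw=(.86,.5)); 
go(.60,.05,.21,R=R)
E
```

```text
time: 36.6
position: [0.4131, 0.3314, 0.2497]
ee_rot: [180.0, 0.3, 29.6]
force: [0.7, 0.4, -0.2]
gripper_width: 0.001
pos [0.4131 0.3314 0.2497] rpy [180.    0.3  29.6] dp [0.0235 0.337  0.0396] dr [-0.26  -0.025  0.222] rows>= 6.2
```

```bash
python3 -m handwheel '[{"dp":[0.003,0.045,0],"delta_rot":[-0.03,-0.003,0.03],"claw":0},{"dp":[0.006,0.09,0.005],"delta_rot":[-0.07,-0.007,0.06],"claw":0},{"dp":[0.01,0.14,0.01],"delta_rot":[-0.11,-0.01,0.09],"claw":0},{"dp":[0.013,0.19,0.015],"delta_rot":[-0.15,-0.015,0.13],"claw":0},{"dp":[0.017,0.24,0.02],"delta_rot":[-0.19,-0.019,0.16],"claw":0},{"dp":[0.02,0.29,0.03],"delta_rot":[-0.23,-0.022,0.2],"claw":0},{"dp":[0.0235,0.337,0.04],"delta_rot":[-0.26,-0.025,0.222],"claw":0},{"dp":[0.0235,0.337,0.04],"delta_rot":[-0.26,-0.025,0.222],"claw":0}]'
python3 - <<'E'
from h import *
R=lean((-.29,.956),15,jaw=(.86,.5)); 
go(.643,-.041,.12,R=R)
E
```

```text
time: 37.6
position: [0.6039, 0.0515, 0.209]
ee_rot: [165.0, -0.1, 16.8]
force: [-0.5, -0.3, 0.6]
gripper_width: -0.005
pos [0.6039 0.0515 0.209 ] rpy [ 1.65e+02 -1.00e-01  1.68e+01] dp [0.0105 0.0735 0.1117] dr [-0.001 -0.001 -0.001] rows>= 2.4
```

```bash
python3 -m handwheel '[{"dp":[0.003,0.03,0.02],"delta_rot":[0,0,0],"claw":0},{"dp":[0.007,0.06,0.05],"delta_rot":[0,0,0],"claw":0},{"dp":[0.0105,0.0735,0.09],"delta_rot":[0,0,0],"claw":0},{"dp":[0.0105,0.0735,0.112],"delta_rot":[0,0,0],"claw":0},{"dp":[0.0105,0.0735,0.112],"delta_rot":[0,0,0],"claw":0}]'
python3 - <<'E'
from h import *
from rig import snapshot
s=snapshot("side");cv2.imwrite("pics/s34.png",cv2.resize(s[90:180,150:240],(540,540),interpolation=cv2.INTER_CUBIC))
R=lean((-.29,.956),15,jaw=(.86,.5)); 
go(.643,-.041,.072,R=R)
E
```

```text
time: 38.22
position: [0.6402, -0.038, 0.1184]
ee_rot: [165.2, 0.1, 17.0]
force: [0.5, -0.9, 0.4]
gripper_width: 0.0
pos [ 0.6415 -0.0377  0.1201] rpy [165.1  -0.   17.1] dp [ 0.0004 -0.0089  0.0474] dr [-0.002 -0.001  0.003] rows>= 0.9
```

View pics/s34.png

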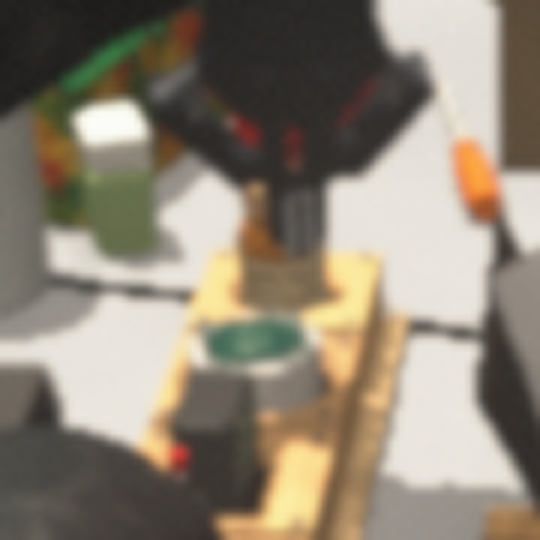

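```bash
python3 -m handwheel '[{"dp":[0,-0.004,0.025],"delta_rot":[0,0,0],"claw":0},{"dp":[0,-0.009,0.045],"delta_rot":[0,0,0],"claw":0},{"dp":[0,-0.01,0.05],"delta_rot":[0,0,0],"claw":0},{"dp":[0,-0.0105,0.052],"delta_rot":[0,0,0],"claw":0}]'
python3 -c "
from rig import state
s=state();print(s['position'],s['force'])"
```

```text
time: 38.78
position: [0.6425, -0.041, 0.0692]
ee_rot: [165.1, 0.0, 17.0]
force: [-6.8, 3.8, 13.8]
gripper_width: -0.001
[ 0.642533   -0.0410111   0.06920202] [-6.83672951  3.758935   13.80702558]
```

```bash
python3 -m handwheel '[{"dp":[0.002,-0.0003,0.001],"delta_rot":[0,0,0],"claw":0},{"dp":[0.004,-0.0003,0.001],"delta_rot":[0,0,0],"claw":0},{"dp":[0.005,-0.0003,0.001],"delta_rot":[0,0,0],"claw":0}]'
python3 -c "
from rig import state
s=state();print(s['position'],s['force'])"
python3 -m handwheel '[{"dp":[0,0,-0.02],"delta_rot":[0,0,0],"claw":0},{"dp":[0,-0.01,-0.06],"delta_rot":[0,0,0],"claw":0},{"dp":[0,-0.03,-0.1],"delta_rot":[0,0,0],"claw":0},{"dp":[0,-0.06,-0.14],"delta_rot":[0,0,0],"claw":0},{"dp":[0,-0.06,-0.14],"delta_rot":[0,0,0],"claw":0}]'
python3 - <<'E'
from h import *
import rig
s=rig.snapshot("side"); cv2.imwrite("pics/s35.png",cv2.resize(s[100:180,160:240],(560,560),interpolation=cv2.INTER_CUBIC))
def fit(im,x0,x1,y0,y1,th):
    k=8;c=cv2.resize(im[y0:y1,x0:x1],None,fx=k,fy=k,interpolation=cv2.INTER_CUBIC).astype(int)
    m=((c[...,1]-c[...,2])>th).astype(np.uint8)
    cs,_=cv2.findContours(m,cv2.RETR_EXTERNAL,cv2.CHAIN_APPROX_NONE); q=max(cs,key=cv2.contourArea).reshape(-1,2)
    e=cv2.fitEllipse(cv2.convexHull(q)); return (round(e[0][0]/k+x0,1),round(e[0][1]/k+y0,1)),(round(e[1][0]/k,1),round(e[1][1]/k,1)),round(e[2],1)
for th in (8,15,22): print(fit(s,178,210,138,158,th))
E
```

```text
time: 39.15
position: [0.6468, -0.0407, 0.0692]
ee_rot: [165.0, 0.1, 17.0]
force: [-9.1, -0.3, 11.9]
gripper_width: -0.0
[ 0.64681772 -0.04066205  0.06922313] [-9.06814235 -0.28701388 11.88300846]
time: 39.78
position: [0.6231, 0.0529, 0.1918]
ee_rot: [165.0, -0.7, 17.3]
force: [-0.1, -1.9, 0.8]
gripper_width: 0.001
((190.8, 146.6), (7.4, 16.8), 85.2)
((190.8, 146.6), (6.6, 15.9), 85.2)
((190.8, 146.7), (5.7, 14.6), 85.0)
```

View pics/s35.png

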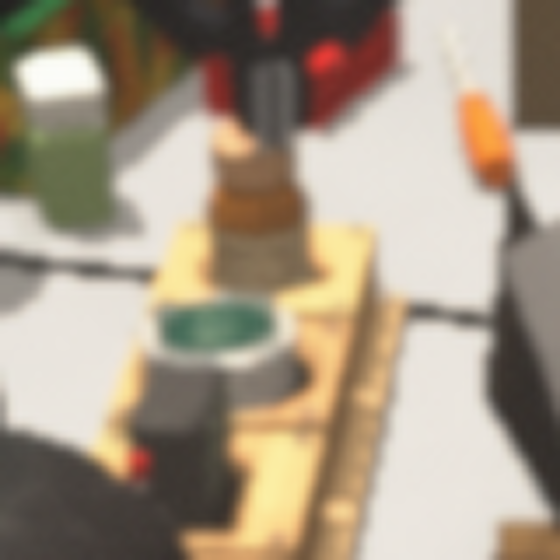

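Run:
```python
from h import *
go(.44,.28,.25,yaw=17)
```

```text
pos [0.6219 0.0514 0.1896] rpy [165.   -0.4  17.2] dp [-0.1057 -0.2471 -0.1296] dr [ 0.262 -0.008  0.002] rows>= 5.4
```

```bash
python3 -m handwheel '[{"dp":[-0.015,-0.035,-0.04],"delta_rot":[0.03,0,0],"claw":0},{"dp":[-0.035,-0.08,-0.065],"delta_rot":[0.08,0,0],"claw":0},{"dp":[-0.053,-0.124,-0.083],"delta_rot":[0.13,0,0],"claw":0},{"dp":[-0.07,-0.165,-0.1],"delta_rot":[0.18,0,0],"claw":0},{"dp":[-0.088,-0.206,-0.115],"delta_rot":[0.23,0,0],"claw":0},{"dp":[-0.106,-0.247,-0.13],"delta_rot":[0.262,0,0],"claw":0},{"dp":[-0.106,-0.247,-0.13],"delta_rot":[0.262,0,0],"claw":0}]'
python3 - <<'E'
from h import *
import rig
t=rig.snapshot("top");s=rig.snapshot("side")
cv2.imwrite("pics/t36.png",cv2.resize(t[105:155,222:357],(797,295),interpolation=cv2.INTER_CUBIC))
cv2.imwrite("pics/s36.png",cv2.resize(s[100:180,160:240],(560,560),interpolation=cv2.INTER_CUBIC))
print(rig.state()['time'],rig.state()['force'])
E
```

```text
time: 40.7
position: [0.4378, 0.2793, 0.2476]
ee_rot: [-179.9, -0.0, 17.2]
force: [0.3, -0.6, -0.3]
gripper_width: 0.003
40.8 [-0.2101734  0.1972664  0.428233 ]
```

View pics/t36.png

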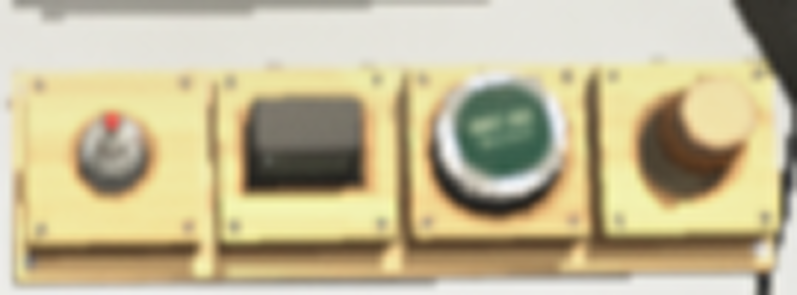

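View pics/s36.png

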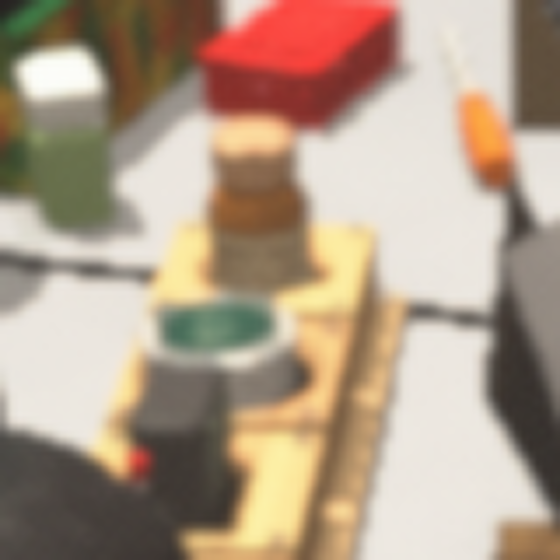

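Run:
```python
from h import *
import rig
def fit(im,x0,x1,y0,y1,f):
    k=8;c=cv2.resize(im[y0:y1,x0:x1],None,fx=k,fy=k,interpolation=cv2.INTER_CUBIC).astype(int)
    m=f(c).astype(np.uint8)
    cs,_=cv2.findContours(m,cv2.RETR_EXTERNAL,cv2.CHAIN_APPROX_NONE); q=max(cs,key=cv2.contourArea)
    e=cv2.fitEllipse(cv2.convexHull(q)); return ((e[0][0]+.5)/k-.5+x0,(e[0][1]+.5)/k-.5+y0),(e[1][0]/k,e[1][1]/k),e[2]
g=lambda c:(c[...,1]-c[...,2])>15
t0=cv2.imread("pics/top0.png");t1=cv2.imread("pics/t30.png");t2=rig.snapshot("top");s2=rig.snapshot("side");s0=cv2.imread("pics/side0.png");s1=None
np.set_printoptions(precision=4,suppress=True)
for n,t in (("bench",t0),):
    e=fit(t,164,197,215,249,g);print(n,e,plane("top",*e[0],.027))
for n,t in (("before",t1),("now",t2)):
    e=fit(t,292,322,112,146,g);print(n,e,plane("top",*e[0],.068))
for th in (80,110,140):
    e=fit(t0,290,322,112,149,lambda c:c.mean(-1)<th);print("well",th,e,plane("top",*e[0],.043))
    e=fit(s0,178,208,142,166,lambda c:c.mean(-1)<th);print("well side",th,e,plane("side",*e[0],.043))
e=fit(s2,178,210,138,158,g);print("now side",plane("side",*e[0],.068)); print("before side",plane("side",192.3,146.8,.068))
```

```text
bench ((180.47968864440918, 231.49306297302246), (16.568622589111328, 17.106163024902344), 64.28728485107422) [0.3616 0.3265 0.027 ]
before ((306.67023372650146, 128.2083339691162), (15.743346214294434, 16.606292724609375), 100.35621643066406) [ 0.6654 -0.0403  0.068 ]
now ((306.832368850708, 126.87632846832275), (15.979193687438965, 16.67074203491211), 105.33326721191406) [ 0.6694 -0.0409  0.068 ]
well 80 ((305.5490140914917, 130.49784469604492), (21.291099548339844, 21.94249725341797), 114.6004409790039) [ 0.6653 -0.041   0.043 ]
well side 80 ((192.464750289917, 153.67382144927979), (7.5210394859313965, 21.379053115844727), 86.46437072753906) [ 0.6648 -0.0428  0.043 ]
well 110 ((305.5828285217285, 130.41473960876465), (22.484582901000977, 23.02518081665039), 125.51256561279297) [ 0.6656 -0.0411  0.043 ]
well side 110 ((192.460280418396, 153.64770317077637), (8.935492515563965, 22.94597816467285), 86.40269470214844) [ 0.6648 -0.0429  0.043 ]
well 140 ((305.68655014038086, 130.22203826904297), (23.774904251098633, 24.276607513427734), 140.5933074951172) [ 0.6662 -0.0415  0.043 ]
well side 140 ((192.3567018508911, 153.95548152923584), (11.139728546142578, 23.785768508911133), 85.27704620361328) [ 0.6648 -0.041   0.043 ]
now side [ 0.6687 -0.0405  0.068 ]
before side [ 0.6625 -0.0371  0.068 ]
```

The top view now puts the tin 3–4 mm to +x of its recess centre (0.6652, -0.041), so the nudge went a bit too far. I'll press on its middle and drag it back about 3 mm.

```bash
python3 - <<'E'
from h import *
R=lean((-.29,.956),15,jaw=(.86,.5)); 
go(.60,.05,.21,R=R)
E
python3 -m handwheel '[{"dp":[0.01,0.035,0],"delta_rot":[-0.03,0,0],"claw":0},{"dp":[0.024,0.075,0.002],"delta_rot":[-0.08,0,0],"claw":0},{"dp":[0.04,0.115,0.005],"delta_rot":[-0.13,0,0],"claw":0},{"dp":[0.055,0.16,0.01],"delta_rot":[-0.17,0,0],"claw":0},{"dp":[0.07,0.205,0.015],"delta_rot":[-0.21,0,0],"claw":0},{"dp":[0.088,0.25,0.025],"delta_rot":[-0.24,0,0],"claw":0},{"dp":[0.088,0.265,0.035],"delta_rot":[-0.262,0,0],"claw":0}]'
python3 - <<'E'
from h import *
R=lean((-.29,.956),15,jaw=(.86,.5)); 
go(.674,-.041,.12,R=R)
E
```

```text
pos [0.4398 0.2777 0.2476] rpy [-1.8e+02 -1.0e-01  1.7e+01] dp [0.0868 0.2646 0.0377] dr [-0.262 -0.001  0.001] rows>= 5.1
time: 41.78
position: [0.6026, 0.0478, 0.2124]
ee_rot: [165.0, -0.1, 16.8]
force: [-0.7, 0.3, -1.5]
gripper_width: -0.0
pos [0.6026 0.0478 0.2124] rpy [ 1.65e+02 -1.00e-01  1.68e+01] dp [0.0425 0.078  0.1167] dr [ 0.001 -0.002 -0.002] rows>= 2.7
```

```bash
python3 -m handwheel '[{"dp":[0.013,0.03,0.025],"delta_rot":[0,0,0],"claw":0},{"dp":[0.028,0.06,0.06],"delta_rot":[0,0,0],"claw":0},{"dp":[0.0425,0.078,0.095],"delta_rot":[0,0,0],"claw":0},{"dp":[0.0425,0.078,0.117],"delta_rot":[0,0,0],"claw":0},{"dp":[0.0425,0.078,0.117],"delta_rot":[0,0,0],"claw":0}]'
python3 -m handwheel '[{"dp":[0,-0.005,0.025],"delta_rot":[0,0,0],"claw":0},{"dp":[0,-0.01,0.045],"delta_rot":[0,0,0],"claw":0},{"dp":[0,-0.0115,0.05],"delta_rot":[0,0,0],"claw":0},{"dp":[0,-0.012,0.052],"delta_rot":[0,0,0],"claw":0}]'
python3 -c "
from rig import state
s=state();print(s['position'],s['force'])"
```

```text
time: 42.4
position: [0.6696, -0.0374, 0.1169]
ee_rot: [165.2, 0.3, 16.9]
force: [-0.3, -0.1, -0.6]
gripper_width: 0.003
time: 42.9
position: [0.6717, -0.0381, 0.0691]
ee_rot: [165.1, 0.1, 17.0]
force: [-11.0, 3.9, 18.1]
gripper_width: -0.001
[ 0.67171664 -0.0380742   0.06912822] [-11.0278103    3.91933143  18.0519834 ]
```

```bash
python3 -m handwheel '[{"dp":[-0.002,0,0],"delta_rot":[0,0,0],"claw":0},{"dp":[-0.005,0,0],"delta_rot":[0,0,0],"claw":0},{"dp":[-0.007,0,0],"delta_rot":[0,0,0],"claw":0}]'
python3 -m handwheel '[{"dp":[0,0,-0.02],"delta_rot":[0,0,0],"claw":0},{"dp":[0,-0.01,-0.06],"delta_rot":[0,0,0],"claw":0},{"dp":[-0.02,-0.03,-0.1],"delta_rot":[0,0,0],"claw":0},{"dp":[-0.04,-0.06,-0.14],"delta_rot":[0,0,0],"claw":0},{"dp":[-0.05,-0.1,-0.16],"delta_rot":[0,0,0],"claw":0},{"dp":[-0.065,-0.145,-0.17],"delta_rot":[0,0,0],"claw":0},{"dp":[-0.08,-0.19,-0.17],"delta_rot":[0,0,0],"claw":0}]'
cat > chk.py <<'E'
from h import *
import rig
def fit(im,x0,x1,y0,y1,f):
    k=8;c=cv2.resize(im[y0:y1,x0:x1],None,fx=k,fy=k,interpolation=cv2.INTER_CUBIC).astype(int)
    m=f(c).astype(np.uint8)
    cs,_=cv2.findContours(m,cv2.RETR_EXTERNAL,cv2.CHAIN_APPROX_NONE); q=max(cs,key=cv2.contourArea)
    e=cv2.fitEllipse(cv2.convexHull(q)); return ((e[0][0]+.5)/k-.5+x0,(e[0][1]+.5)/k-.5+y0),(e[1][0]/k,e[1][1]/k),e[2]
g=lambda c:(c[...,1]-c[...,2])>15
t=rig.snapshot("top");s=rig.snapshot("side")
cv2.imwrite("pics/t40.png",t);cv2.imwrite("pics/s40.png",s)
e=fit(t,292,322,112,146,g);print(e,plane("top",*e[0],.068))
e=fit(s,178,210,138,158,g);print(e,plane("side",*e[0],.068))
E
python3 chk.py
```

```text
time: 43.28
position: [0.6693, -0.04, 0.0694]
ee_rot: [165.0, -0.5, 17.1]
force: [3.6, 2.4, 6.0]
gripper_width: 0.002
time: 44.15
position: [0.5223, 0.154, 0.1834]
ee_rot: [165.0, -0.2, 17.0]
force: [-0.5, 0.2, 0.4]
gripper_width: 0.001
((307.45508193969727, 127.48336982727051), (16.08829116821289, 16.699676513671875), 104.72427368164062) [ 0.66764404 -0.04267496  0.068     ]
((191.1369743347168, 145.86229133605957), (6.544021129608154, 15.858870506286621), 84.6396484375) [ 0.66683363 -0.04268944  0.068     ]
```

View pics/t40.png

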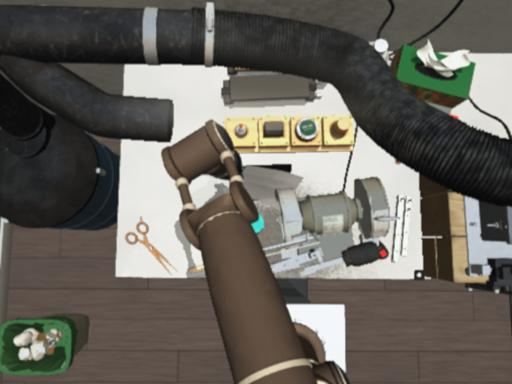

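```bash
python3 -m handwheel '[{"dp":[0,-0.01,-0.04],"delta_rot":[0,0,0],"claw":0},{"dp":[-0.02,-0.05,-0.08],"delta_rot":[0,0,0],"claw":0},{"dp":[-0.04,-0.1,-0.1],"delta_rot":[0,0,0],"claw":0},{"dp":[-0.06,-0.15,-0.11],"delta_rot":[0,0,0],"claw":0},{"dp":[-0.07,-0.18,-0.11],"delta_rot":[0,0,0],"claw":0},{"dp":[-0.07,-0.18,-0.11],"delta_rot":[0,0,0],"claw":0},{"dp":[-0.07,-0.18,-0.11],"delta_rot":[0,0,0],"claw":0}]'
python3 chk.py
python3 - <<'E'
from h import *
t=cv2.imread("pics/t40.png");s=cv2.imread("pics/s40.png")
cv2.imwrite("pics/f1.png",np.vstack([cv2.resize(t[105:155,222:357],(797,295),interpolation=cv2.INTER_CUBIC)]))
cv2.imwrite("pics/f2.png",cv2.resize(s[90:330,150:390],(600,600)))
E
```

```text
time: 45.12
position: [0.3975, 0.3249, 0.242]
ee_rot: [165.0, -0.1, 17.0]
force: [-0.0, -0.5, -0.2]
gripper_width: 0.0
((307.44915294647217, 127.48958015441895), (15.932239532470703, 16.61880111694336), 103.81015014648438) [ 0.66762514 -0.04265737  0.068     ]
((191.1246337890625, 145.85965061187744), (6.506767749786377, 15.867400169372559), 84.7053451538086) [ 0.66687155 -0.04270329  0.068     ]
```

View pics/f1.png

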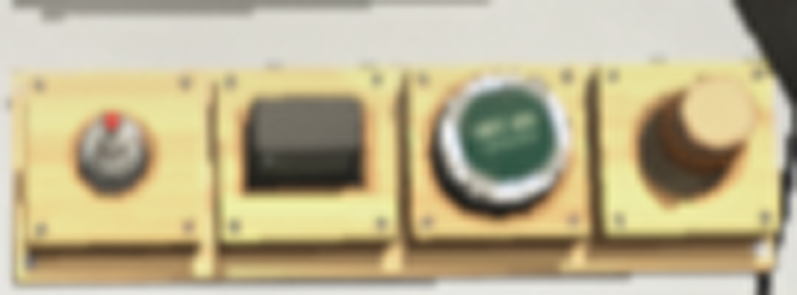

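View pics/f2.png

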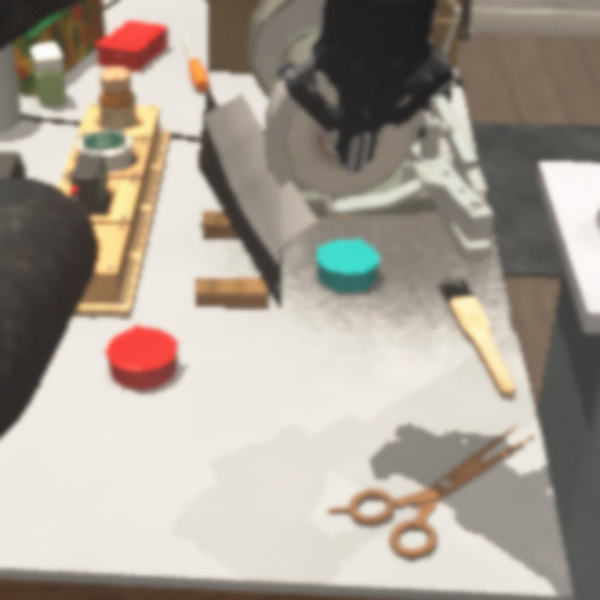

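```bash
python3 -c "
from rig import sign_off,state
print(state()['time']); print(sign_off())"
```

```text
45.225
the job is handed in; nothing more can be done
None
```

I put the bottle, jar, tin and gauge each into its matching block, in the order listed, and handed in at about 45 s of the 128 s allowed. sign_off gave no verdict. I held the jar with the gripper leaned 40° so it stayed upright while passing under the overhead hose.

**Final checks**
- **Seating:** both cameras show all four items upright in their recesses. Top heights came out 3–5 mm below nominal for all four, which I take as camera bias. The bottle, jar and gauge each reached the tool height expected for the bottom of its well.
- **Surroundings:** the shears and the red and turquoise tins look unmoved in the last pictures, and the arm stands clear of everything.

**What went wrong or disagreed**
- **Gauge:** it first landed on the rim of its recess at about 31 N. I shifted it about 6 mm in +x and it then slid fully down.
- **Tin:**
  - I suspected it was riding on the chamfer and pressed its rim. That pushed it about 4 mm too far, so I dragged it back; it now sits about 2.5 mm off centre, against 3 mm of clearance.
  - Its rim and centre gave the same contact height (0.0692 and 0.0691 m), so it appears level. The label's outline in the side view still reads about 2° off level, and I did not resolve that.
- **Arm:** one free-space move went the wrong way because I mistyped a sign. It touched nothing.

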